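# Reload the brake pad bonding clamp and clamp it shut

## Robot

A 6-joint arm with a two-finger parallel gripper is mounted at the origin on a cart in front of the work surface, level with it; the furniture and walls round the work are solid. World frame = base frame: x ahead of the robot, y to its left, z up, the work surface at z = 0. Lengths are in mm, angles in rad, forces in N, time in s.
With the tool pointing down it reaches from about 350 to 850 mm from the base axis. Payload 8.1 kg.
Tool frame: the origin (TCP) lies midway between the tips of the shut fingers; the grasp point (between the pads) lies 19 mm behind it; z points along the fingers, y is the line along which they close (so a half turn about z gives the same grasp; the last joint's range is limited). The gripper opens to 85 mm and grips with 20 to 120 N. Pads are 22 mm wide; open, the fingers measure 114 mm over their backs; the gripper's body (76 mm by 85 mm) begins 54 mm behind the grasp point. The pads swing forward as they close: fully open they stand 13 mm farther back than shut.
Start: joints at [1.15, 0.13, 1.488, -0, 1.523, -0.085], TCP at [197.693, 566.5, 231.292] pointing down, gripper open.
Joint ranges: [-2.96, 2.96], [-0.89, 2.26], [0.02, 2.5], [-1.34, 4.48], [0, 2.73], [-2.66, 2.66]. Speed limits (rad/s): [2.39, 2.39, 2.79, 3.14, 3.14, 3.14].

## Interface

Orientations are given as a unit quaternion [w, x, y, z].
In Python, from bench import manip gives the robot as it stands. The module is installed in compiled form; this text tells all that it offers.
- The arm moves only by the shell command python3 -m jog 'ROWS'. ROWS is JSON, a list of rows, each an object with "dr": the turn, a rotation vector about the tool's x, y, z in rad, a list of three; "offset": the shift along the tool's x, y, z in cm, a list of three; "claw": the finger opening in cm, from 0 to 8.54. A call has 1 to 10 rows; each row is the pose to reach, as a shift and turn from the pose commanded when the call began, along the tool's axes at that moment; what a row does not reach only later rows make up. A row lasts 1/12 s, in which the tool goes at most 41.7 mm and 7.16 degrees, less where a joint would pass 70% of its speed; a pose out of reach is approached as far as the arm can. A call with a gripper value outside its range is refused whole. The fingers move at their own pace and stop on an object; the grip force is fixed at half the most. Time passes only in rows, so rows that repeat a pose let the fingers close. It gives the time, the measured TCP pose, the force, the opening and the grip force at its end, in the units of the state.
- manip.state(): the state, without advancing time (a new reading comes with each control period).
- manip.get_image(name): name is "side" or "top"; returns (picture, depth): 480x640x3 uint8, red, green, blue; 480x640 float32, mm along the optical axis (not along the pixel's ray), 0 where there is no reading.
- manip.camera_model(name): a dict with "fx", "fy", "cx", "cy" (pixels), "world_from_camera" (4x4, takes a point from camera to world coordinates). Camera axes: x right, y up, looking along -z (the intrinsics and any distortion apply to the point x, -y, -z); pixel columns grow to the right and rows downward; lengths in mm; the calibration is good to about 2 mm. A picture is of the moment at which its call begins. camera_model takes no time and is no camera call.
- manip.job_done(): hands the job in; it is judged then, once.
The state is a dict: "time_s": time; "qpos": joint angles; "joint_velocities": joint speeds; "effort": joint torques, N m; "eef_pos": TCP position; "eef_rot": TCP orientation; "force": force on the tool from outside, world axes, zero at the start; "ft_torque": the same for the moment, N m; "finger_gap": finger opening in mm; "gripper_force": force on a finger pad.
Only numpy, scipy, OpenCV 4.12 (cv2) and the standard library are available. Lean on these libraries where they do the work, as an engineer would, in place of code of your own. Each camera call takes 0.05 s, during which the arm holds its last target. There are 200 camera calls.

## Task

Throw the clamp's lever fully open, swing the lid up past upright so that it stays open, and move every finished pad (green dot) from the clamp into the aluminium tray. Lay every fresh pad from the bench flat in a recess of its own, friction side up, then lower the lid fully shut and only then swing the lever back over, all the way down. Do not disturb the tape roll or the bearing.

Things in the scene. Friction and masses are not known exactly. Their poses are not given: they have to be found in the camera images.
- clamp_base: fixed pad bonding clamp: blue base 132 mm (x, front is -x) x 208 mm (y), z up, origin under its centre. Three recesses in its top with 16 mm ribs between, rib tops at z = 16 mm. Lever cheeks at the +y side (to y = 165, z = 54 mm). The shut lid covers it, top at z = 34 mm, 2 mm clear of seated pads; a pad not down in its recess keeps the lid from shutting
- pocket0 (a point): centre of the floor of the -y recess, 12 mm above the bench; axes as clamp_base. The recess is 108 mm along x, 52 mm along y and 4 mm deep, so a pad lies with its long axis (y) along the clamp's x, either way round; recesses are 68 mm apart
- pocket1 (a point): centre of the floor of the middle recess, 12 mm above the bench; axes as clamp_base. The recess is 108 mm along x, 52 mm along y and 4 mm deep, so a pad lies with its long axis (y) along the clamp's x, either way round; recesses are 68 mm apart
- pocket2 (a point): centre of the floor of the +y recess, 12 mm above the bench; axes as clamp_base. The recess is 108 mm along x, 52 mm along y and 4 mm deep, so a pad lies with its long axis (y) along the clamp's x, either way round; recesses are 68 mm apart
- lid (a joint): angle of the grey hinged lid (about the clamp's y axis at its rear edge): 0 shut, 1.57 upright, 1.9 leaning on its back stop (then it stands 190 mm high behind the recesses). It rises from the front; damped hinge; it sinks shut by itself below about 1.5 and stays open past upright
- lid_hinge (a point): on the hinge axis of the lid, middle of its width, 66 mm behind the clamp centre, 30 mm above the bench. This frame turns with the lid (at 0 its axes are the clamp's)
- lid_handle (a point): middle of the lid's round dark steel handle bar: 10 mm thick, 90 mm long along the clamp's y, free for 80 mm; in the frame of lid_hinge at x = -156, z = +22 mm (22 mm beyond the lid's front edge, 18 mm above its top), 52 mm above the bench when shut. Pinched from above, fingers fore and aft, it turns between them as the lid swings
- lever (a joint): angle of the clamping lever, hinged about the clamp's -x axis: 0 clamped (pointing to -y over the lid, on its stop), 1.57 upright, 2.4 thrown open outward to +y, on its stop. Loose hinge: its weight drops it to the side it leans to. It moves only by being swung over
- lever_hinge (a point): pivot of the lever at clamp x = 0, y = 140 mm, 46 mm above the bench. This frame turns with the lever
- lever_knob (a point): centre of the lever's black ball knob, 24 mm in diameter; in the frame of lever_hinge at y = -82, z = +20 mm (84 mm from the pivot), 66 mm above the bench when clamped. It can be pinched from above with the fingers along the clamp's x and turns between them
- done0: disc brake pad lying friction side up, 44 (x) x 99 (y) x 12 mm, 0.1 to 0.2 kg. Origin: centre of its underside, z up out of the friction face. Backing plate 4 mm thick, 44 x 99 mm; on it the friction block, z 5 to 12 mm, x -18 to +16 mm, 64 mm long: grip this from above. Finished: green paint dot; starts in a recess of the clamp (1 or 2 present, any recess)
- done1: disc brake pad lying friction side up, 44 (x) x 99 (y) x 12 mm, 0.1 to 0.2 kg. Origin: centre of its underside, z up out of the friction face. Backing plate 4 mm thick, 44 x 99 mm; on it the friction block, z 5 to 12 mm, x -18 to +16 mm, 64 mm long: grip this from above. Finished: green paint dot; starts in a recess of the clamp (1 or 2 present, any recess)
- done2: disc brake pad lying friction side up, 44 (x) x 99 (y) x 12 mm, 0.1 to 0.2 kg. Origin: centre of its underside, z up out of the friction face. Backing plate 4 mm thick, 44 x 99 mm; on it the friction block, z 5 to 12 mm, x -18 to +16 mm, 64 mm long: grip this from above. Finished: green paint dot; starts in a recess of the clamp (1 or 2 present, any recess)
- new0: disc brake pad lying friction side up, 44 (x) x 99 (y) x 12 mm, 0.1 to 0.2 kg. Origin: centre of its underside, z up out of the friction face. Backing plate 4 mm thick, 44 x 99 mm; on it the friction block, z 5 to 12 mm, x -18 to +16 mm, 64 mm long: grip this from above. Fresh: no dot; starts on the bench left of the clamp (2 or 3 present)
- new1: disc brake pad lying friction side up, 44 (x) x 99 (y) x 12 mm, 0.1 to 0.2 kg. Origin: centre of its underside, z up out of the friction face. Backing plate 4 mm thick, 44 x 99 mm; on it the friction block, z 5 to 12 mm, x -18 to +16 mm, 64 mm long: grip this from above. Fresh: no dot; starts on the bench left of the clamp (2 or 3 present)
- new2: disc brake pad lying friction side up, 44 (x) x 99 (y) x 12 mm, 0.1 to 0.2 kg. Origin: centre of its underside, z up out of the friction face. Backing plate 4 mm thick, 44 x 99 mm; on it the friction block, z 5 to 12 mm, x -18 to +16 mm, 64 mm long: grip this from above. Fresh: no dot; starts on the bench left of the clamp (2 or 3 present)
- pad_tray: fixed open aluminium tray, 185 mm (its x) x 140 mm (y) x 22 mm, walls and floor 4 mm; origin: centre of its underside. Two pads lie side by side in it with their long axes along y, e.g. at x = -42 and +42 mm
- tape_black: bystander: roll of black tape lying flat, 58 mm across, 19 mm high, origin at the centre of its underside
- bearing: bystander: steel ball bearing lying flat, 52 mm across, 15 mm high, origin at the centre of its underside
Things that resemble listed ones, but are neither listed nor needed, are in the scene too. What is shaped like the new1 but blue or pink is not meant.

How it is judged (in metres and radians):
On the way, in this order (a step that is already met when the one before it is completed fails the run):
1. the lever is thrown fully open, the lid still shut (value of joint lever above 2.2 rad and value of joint lid below 0.1 rad), for 0.2 s.
2. the lid is swung past upright and stays open (value of joint lid above 1.7 rad), for 0.2 s.
3. with the lid open, every finished pad is in the tray and every fresh pad lies flat in a recess, let go (value of joint lid above 1.6 rad and x of done0 in the frame of pad_tray between -0.08 and 0.08 m and y of done0 in the frame of pad_tray between -0.055 and 0.055 m and z of each of done0, done1, done2 in the frame of pad_tray below 0.035 m and x of done1 in the frame of pad_tray between -0.08 and 0.08 m and y of done1 in the frame of pad_tray between -0.055 and 0.055 m and x of done2 in the frame of pad_tray between -0.08 and 0.08 m and y of done2 in the frame of pad_tray between -0.055 and 0.055 m and ((horizontal distance between new0 and pocket0 below 0.011 m and z of new0 in the frame of pocket0 below 0.003 m and angle between the y axis of new0 and the x axis of clamp_base, either way round below 0.15 rad) or (horizontal distance between new0 and pocket1 below 0.011 m and z of new0 in the frame of pocket1 below 0.003 m and angle between the y axis of new0 and the x axis of clamp_base, either way round below 0.15 rad) or (horizontal distance between new0 and pocket2 below 0.011 m and z of new0 in the frame of pocket2 below 0.003 m and angle between the y axis of new0 and the x axis of clamp_base, either way round below 0.15 rad)) and angle between each of new0, new1, new2's own z axis and vertical below 0.06 rad and ((horizontal distance between new1 and pocket0 below 0.011 m and z of new1 in the frame of pocket0 below 0.003 m and angle between the y axis of new1 and the x axis of clamp_base, either way round below 0.15 rad) or (horizontal distance between new1 and pocket1 below 0.011 m and z of new1 in the frame of pocket1 below 0.003 m and angle between the y axis of new1 and the x axis of clamp_base, either way round below 0.15 rad) or (horizontal distance between new1 and pocket2 below 0.011 m and z of new1 in the frame of pocket2 below 0.003 m and angle between the y axis of new1 and the x axis of clamp_base, either way round below 0.15 rad)) and ((horizontal distance between new2 and pocket0 below 0.011 m and z of new2 in the frame of pocket0 below 0.003 m and angle between the y axis of new2 and the x axis of clamp_base, either way round below 0.15 rad) or (horizontal distance between new2 and pocket1 below 0.011 m and z of new2 in the frame of pocket1 below 0.003 m and angle between the y axis of new2 and the x axis of clamp_base, either way round below 0.15 rad) or (horizontal distance between new2 and pocket2 below 0.011 m and z of new2 in the frame of pocket2 below 0.003 m and angle between the y axis of new2 and the x axis of clamp_base, either way round below 0.15 rad)) and contact force between the fingers and done0 below 0.1 N and contact force between the fingers and done1 below 0.1 N and contact force between the fingers and done2 below 0.1 N and contact force between the fingers and new0 below 0.1 N and contact force between the fingers and new1 below 0.1 N and contact force between the fingers and new2 below 0.1 N), for 0.2 s.
4. the lid is fully shut, the lever still open (value of joint lid below 0.05 rad and value of joint lever above 1.2 rad), for 0.2 s.
5. the lever is swung over, down on the lid (value of joint lever below 0.12 rad), for 0.2 s.
At the end, for the whole second after the job is handed in: lid < 0.05 rad, lever < 0.12 rad; finished pads in the tray (centre within 80 x 55 mm of its centre, under 35 mm up); fresh pads flat (0.06 rad) in a recess each (11 mm of its centre, 3 mm of its floor, 0.15 rad of its direction); all at rest (value of joint lid below 0.05 rad and value of joint lever below 0.12 rad and x of done0 in the frame of pad_tray between -0.08 and 0.08 m and y of done0 in the frame of pad_tray between -0.055 and 0.055 m and z of each of done0, done1, done2 in the frame of pad_tray below 0.035 m and x of done1 in the frame of pad_tray between -0.08 and 0.08 m and y of done1 in the frame of pad_tray between -0.055 and 0.055 m and x of done2 in the frame of pad_tray between -0.08 and 0.08 m and y of done2 in the frame of pad_tray between -0.055 and 0.055 m and ((horizontal distance between new0 and pocket0 below 0.011 m and z of new0 in the frame of pocket0 below 0.003 m and angle between the y axis of new0 and the x axis of clamp_base, either way round below 0.15 rad) or (horizontal distance between new0 and pocket1 below 0.011 m and z of new0 in the frame of pocket1 below 0.003 m and angle between the y axis of new0 and the x axis of clamp_base, either way round below 0.15 rad) or (horizontal distance between new0 and pocket2 below 0.011 m and z of new0 in the frame of pocket2 below 0.003 m and angle between the y axis of new0 and the x axis of clamp_base, either way round below 0.15 rad)) and angle between each of new0, new1, new2's own z axis and vertical below 0.06 rad and ((horizontal distance between new1 and pocket0 below 0.011 m and z of new1 in the frame of pocket0 below 0.003 m and angle between the y axis of new1 and the x axis of clamp_base, either way round below 0.15 rad) or (horizontal distance between new1 and pocket1 below 0.011 m and z of new1 in the frame of pocket1 below 0.003 m and angle between the y axis of new1 and the x axis of clamp_base, either way round below 0.15 rad) or (horizontal distance between new1 and pocket2 below 0.011 m and z of new1 in the frame of pocket2 below 0.003 m and angle between the y axis of new1 and the x axis of clamp_base, either way round below 0.15 rad)) and ((horizontal distance between new2 and pocket0 below 0.011 m and z of new2 in the frame of pocket0 below 0.003 m and angle between the y axis of new2 and the x axis of clamp_base, either way round below 0.15 rad) or (horizontal distance between new2 and pocket1 below 0.011 m and z of new2 in the frame of pocket1 below 0.003 m and angle between the y axis of new2 and the x axis of clamp_base, either way round below 0.15 rad) or (horizontal distance between new2 and pocket2 below 0.011 m and z of new2 in the frame of pocket2 below 0.003 m and angle between the y axis of new2 and the x axis of clamp_base, either way round below 0.15 rad)) and linear speed of each of done0, done1, done2, new0, new1, new2 below 0.02 m/s); the robot touches nothing.
It fails at once if the tape roll or the bearing is moved more than 30 mm (distance of any of tape_black, bearing from where it was at the start of the episode above 0.03 m).
Of done0, done1, done2 only 1 to 2 are there at a start; the rules pass over those that are not, and their reading is None.
Of new0, new1, new2 only 2 to 3 are there at a start; the rules pass over those that are not, and their reading is None.
At some moment in a run one of new0, new1, new2 may be knocked a few centimetres aside while the robot is not near it.
Once in a run the grip may slacken for a moment while it holds something.
It also fails if it takes over 210 s, if anything falls off the work surface, if the arm or the gripper's body presses on something with over 40 N, if the wrist force passes 120 N, or if a joint passes its speed limit or range.

## Working session

There is one attempt and no reset: what is moved stays moved. The work goes in short steps, Python scripts to look and compute and a shell command to move; the robot and the scene stay as the last step left them, time stands still between calls to the robot, and variables do not carry over. Pictures are saved under pics/ and viewed, at most 14 in all, crops included, and the job is handed in when it is done.

```bash
mkdir -p pics; cat > h.py <<'E'
import numpy as np, cv2
from bench import manip
from scipy.spatial.transform import Rotation as R
def snap(n,f=None):
    im,d=manip.get_image(n); 
    if f: cv2.imwrite('pics/'+f,im[:,:,::-1])
    return im,d
def ray(n,u,v):
    m=manip.camera_model(n); T=np.array(m['world_from_camera'])
    dc=np.array([(u-m['cx'])/m['fx'],-(v-m['cy'])/m['fy'],-1.])
    return T[:3,3],T[:3,:3]@dc
def onz(n,u,v,z):
    o,d=ray(n,u,v); return o+d*(z-o[2])/d[2]
def ondepth(n,u,v,D):
    o,d=ray(n,u,v); return o+d*D
def cloud(n,D):
    m=manip.camera_model(n); T=np.array(m['world_from_camera'])
    v,u=np.mgrid[0:480,0:640]
    p=np.stack([(u-m['cx'])/m['fx']*D,-(v-m['cy'])/m['fy']*D,-D],-1)
    return p@T[:3,:3].T+T[:3,3]
def proj(n,P):
    m=manip.camera_model(n); T=np.linalg.inv(np.array(m['world_from_camera']))
    p=T[:3,:3]@np.array(P,float)+T[:3,3]
    return m['cx']+m['fx']*p[0]/-p[2], m['cy']-m['fy']*p[1]/-p[2]
E
python3 - <<'E'
from h import *
print(manip.state())
for n in('top','side'):
    im,d=snap(n,n+'0.png'); np.savez(n+'0.npz',im=im,d=d); print(n,manip.camera_model(n),(d==0).mean())
E
```

```text
{'time_s': 0.0, 'qpos': array([ 1.14959435e+00,  1.31156970e-01,  1.48930783e+00, -1.31763208e-05,
        1.52302412e+00, -8.53733524e-02]), 'joint_velocities': array([-0.0002595 , -0.00116378, -0.00024497,  0.00295201,  0.00154887,
        0.00208878]), 'effort': array([-5.93893310e-04, -5.69443381e+01, -5.00524735e+01, -4.33062405e-04,
        1.60005817e-02, -1.55741992e-05]), 'eef_pos': array([197.46502809, 565.97059954, 230.23128182]), 'eef_rot': array([-2.31220275e-04,  1.67125969e-01,  9.85935095e-01, -9.19530022e-04]), 'force': array([ 1.05156126, -0.22049853,  0.40701989]), 'ft_torque': array([0.0064755 , 0.04038218, 0.01371364]), 'gripper_force': 0.0, 'finger_gap': 85.49091884308822}
top {'fx': 438.26994693807933, 'fy': 438.26994693807933, 'cx': 316.443033698932, 'cy': 234.7083377557058, 'world_from_camera': array([[-1.06718833e-01,  9.70134402e-01, -2.17830971e-01,
         2.77442797e+02],
       [-9.94275748e-01, -1.05266108e-01,  1.82970960e-02,
         2.46087927e+02],
       [-5.17957631e-03,  2.18536696e-01,  9.75814985e-01,
         1.29391391e+03],
       [ 0.00000000e+00,  0.00000000e+00,  0.00000000e+00,
         1.00000000e+00]])} 0.004095052083333333
side {'fx': 472.132186719496, 'fy': 472.132186719496, 'cx': 310.2811761869337, 'cy': 236.5682274428712, 'world_from_camera': array([[ 9.21507111e-01,  2.34001490e-01, -3.09948297e-01,
         1.44563297e+02],
       [-3.88242460e-01,  5.35312516e-01, -7.50138856e-01,
        -6.76291062e+02],
       [-9.61440785e-03,  8.11593379e-01,  5.84143604e-01,
         7.83635741e+02],
       [ 0.00000000e+00,  0.00000000e+00,  0.00000000e+00,
         1.00000000e+00]])} 0.004020182291666666
```

View pics/top0.png

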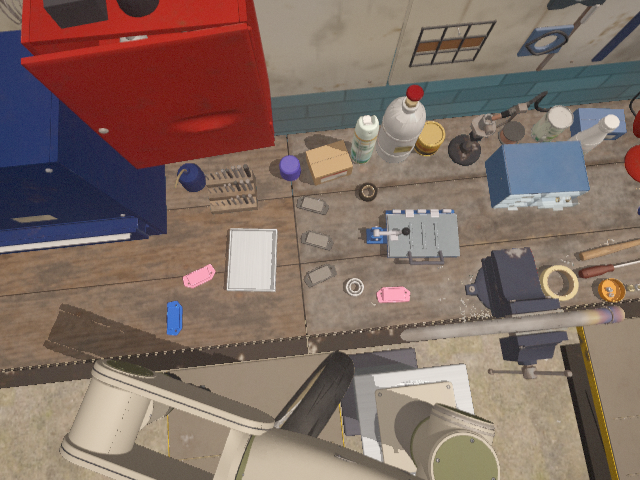

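View pics/side0.png

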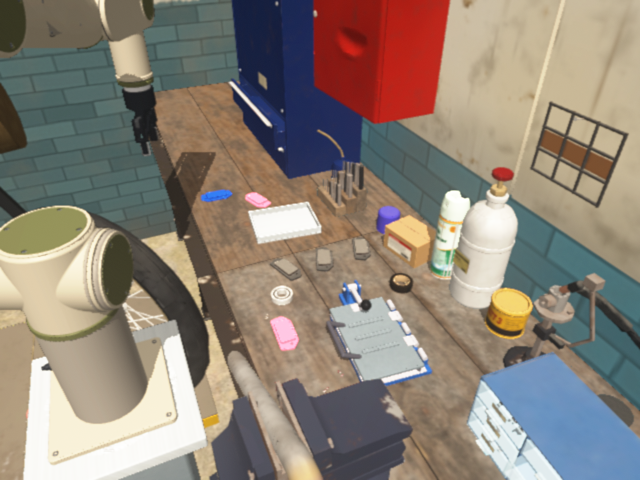

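The top view shows the clamp at (422,236), lever knob at (406,231) and handle along (415,262). Three grey fresh pads lie at (312,204), (316,240) and (320,275), and the tray is at (252,260). Tape is at (368,191) and the bearing at (355,287). Lookalikes to leave are the pink ones at (394,295) and (199,276), and the blue one at (174,318). The side view agrees: clamp (380,340), pads (286,268), (324,260) and (361,247).

```bash
python3 - <<'E'
from h import *
A=np.load('top0.npz'); im=A['im'].copy(); P=cloud('top',A['d'])
B=np.load('side0.npz'); ims=B['im']; Q=cloud('side',B['d'])
z=P[...,2]
def rect(mask,n,zz,box):
    m=np.zeros((480,640),np.uint8); x0,y0,x1,y1=box; m[y0:y1,x0:x1]=mask[y0:y1,x0:x1]
    m=cv2.morphologyEx(m,cv2.MORPH_OPEN,np.ones((2,2)))
    c=max(cv2.findContours(m,0,1)[0],key=cv2.contourArea)
    W=np.array([onz(n,*p[0],zz)[:2] for p in c]).astype(np.float32)
    r=cv2.minAreaRect(W); return np.round(r[0],1),np.round(r[1],1),round(r[2],1)
for nm,box in dict(f1=(295,193,332,217),f2=(300,228,335,252),f3=(302,262,338,290)).items():
    zz=z[box[1]:box[3],box[0]:box[2]]
    print(nm,'ztop',np.percentile(zz,[5,50,90,97]), rect(z>3.5,'top',5,box), rect(z>9,'top',12,box))
box=(215,220,290,300);print('tray',rect(z>14,'top',22,box))
box=(385,205,462,270);print('lid',rect((z>24)&(z<60),'top',34,box))
hsv=cv2.cvtColor(im,cv2.COLOR_RGB2HSV)
print('lidz',np.percentile(z[225:250,420:450],[10,50,90]))
for nm,b in dict(knob=(395,222,415,242),hand=(380,252,450,270)).items():
    x0,y0,x1,y1=b; m=np.zeros((480,640),bool); m[y0:y1,x0:x1]=(hsv[y0:y1,x0:x1,2]<70); p=P[m]; print(nm,m.sum(),p.mean(0),p.min(0),p.max(0))
for nm,u in dict(tape=(368,191),bear=(355,287)).items(): print(nm,onz('top',*u,15))
cv2.imwrite('pics/c1.png',np.hstack([cv2.resize(im[190:300,290:470,::-1],None,fx=2.2,fy=4,interpolation=1)[:440],cv2.resize(ims[230:390,250:440,::-1],None,fx=2.1,fy=2.75)[:440]]))
E
```

```text
f1 ztop [-4.85651487  2.22149274 11.30089496 13.8579725 ] (array([659.9, 220.2]), array([96. , 45.9]), 70.3) (array([650. , 208.5]), array([34.6, 32.2]), 75.3)
f2 ztop [-3.98935631  2.73499402 11.88319207 14.49382283] (array([547.2, 217.7]), array([74.2, 42.4]), 66.4) (array([546.8, 220. ]), array([59.7, 32.8]), 71.0)
f3 ztop [-4.39705317  2.14287201 11.93679573 14.6992156 ] (array([443.6, 220.5]), array([43.6, 81.9]), 20.4) (array([444.1, 222.7]), array([37.6, 20.5]), 43.1)
tray (array([417.2, 427. ]), array([136.7,   8.6]), 81.4)
lid (array([517.8, -87. ]), array([214.7, 165.4]), 83.8)
lidz [29.87172875 33.6248929  37.42079623]
knob 39 [533.45003667 -30.12506986  73.18936073] [524.78934254 -40.75040426  63.82152963] [542.7614906  -22.24554259  80.62201601]
hand 2 [486.54378943  22.7775198   -7.73391759] [486.35973675  19.24361568 -10.89575872] [486.72784211  26.31142391  -4.57207646]
tape [682.0680602   50.81476293  15.        ]
bear [395.71040472 127.16030348  15.        ]
```

View pics/c1.png

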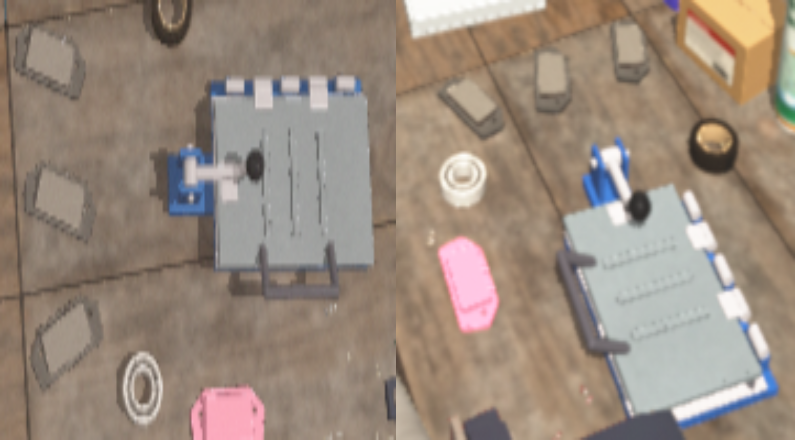

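The crop confirms the choice. Three undotted grey pads lie left of the clamp, the knob is at full-image (406,231), the handle bar is at about (426,263), and the pink pad is a distractor. Depth is noisy, so I'll measure with colour masks.

```bash
python3 - <<'E'
from h import *
for n,pts in (('top',[(312,204),(316,240),(320,275),(305,220),(330,250),(440,230),(426,263),(405,231),(252,260),(232,240),(345,240),(300,213)]),('side',[(286,268),(324,260),(361,247),(380,340),(345,340),(365,305),(285,220)])):
    im=np.load(n+'0.npz')['im']; hsv=cv2.cvtColor(im,cv2.COLOR_RGB2HSV)
    print(n,[(p,hsv[p[1],p[0]].tolist()) for p in pts])
im=np.load('top0.npz')['im']; g=im[190:300,296:465]
lab=cv2.cvtColor(im,cv2.COLOR_RGB2LAB)
ims=np.load('side0.npz')['im']; labs=cv2.cvtColor(ims,cv2.COLOR_RGB2LAB)
def f(a,x0,y0,x1,y1,s): return cv2.resize(a[y0:y1,x0:x1],None,fx=s,fy=s,interpolation=0)
a=f(im[:,:,::-1],294,190,394,290,4); b=f(lab[:,:,2],294,190,394,290,4)
b=np.clip((b.astype(int)-120)*8,0,255).astype(np.uint8); b=cv2.merge([b]*3)
cv2.imwrite('pics/c2.png',np.hstack([a,b]))
E
```

```text
top [((312, 204), [15, 41, 162]), ((316, 240), [15, 41, 163]), ((320, 275), [15, 44, 163]), ((305, 220), [15, 52, 138]), ((330, 250), [16, 56, 132]), ((440, 230), [75, 3, 159]), ((426, 263), [168, 11, 112]), ((405, 231), [0, 16, 62]), ((252, 260), [14, 13, 221]), ((232, 240), [15, 12, 220]), ((345, 240), [17, 52, 143]), ((300, 213), [15, 60, 141])]
side [((286, 268), [17, 52, 190]), ((324, 260), [17, 51, 190]), ((361, 247), [17, 51, 190]), ((380, 340), [75, 11, 194]), ((345, 340), [75, 8, 184]), ((365, 305), [0, 16, 65]), ((285, 220), [30, 3, 251])]
```

View pics/c2.png

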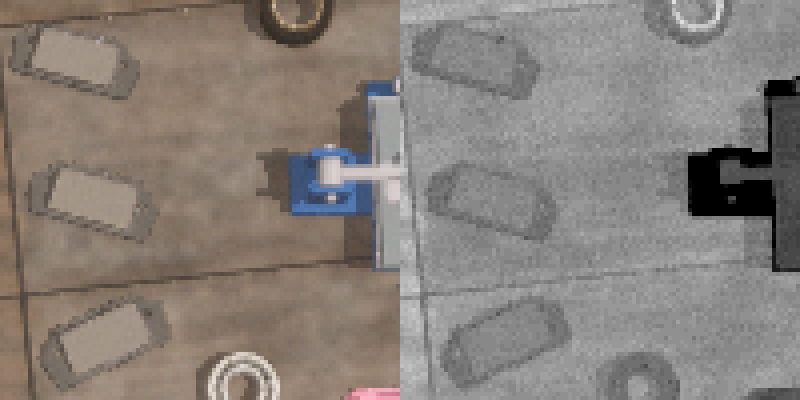

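The blocks show clearly at full-image about (312,204), (318,239) and (320,275), and the darker plates are the ends. A brightness mask will isolate them.

```bash
cat >> h.py <<'E'
def big(m,box):
    z=np.zeros(m.shape,np.uint8); x0,y0,x1,y1=box; z[y0:y1,x0:x1]=m[y0:y1,x0:x1]
    z=cv2.morphologyEx(z,cv2.MORPH_OPEN,np.ones((3,3),np.uint8))
    k,l,s,c=cv2.connectedComponentsWithStats(z); i=1+np.argmax(s[1:,4]); return (l==i).astype(np.uint8)
def wrect(n,m,zz,off=0.5):
    c=np.concatenate(cv2.findContours(m,0,1)[0])[:,0]
    # grow pixel centres to pixel corners
    c=np.concatenate([c+[a,b] for a in(-off,off) for b in(-off,off)])
    W=np.array([onz(n,*p,zz)[:2] for p in c],np.float32)
    (x,y),(a,b),t=cv2.minAreaRect(W)
    if a<b: a,b,t=b,a,t+90
    t=(t+90)%180-90
    return np.round([x,y,a,b,t],1)
def tri(u,v,us,vs):
    o,d=ray('top',u,v);p,e=ray('side',us,vs); s=np.linalg.lstsq(np.c_[d,-e],p-o,rcond=None)[0]
    a=o+d*s[0];b=p+e*s[1]; return np.round((a+b)/2,1),round(float(np.linalg.norm(a-b)),1)
def cen(m):
    M=cv2.moments(m,True); return M['m10']/M['m00'],M['m01']/M['m00']
E
python3 - <<'E'
from h import *
T=np.load('top0.npz')['im'];S=np.load('side0.npz')['im']
ht=cv2.cvtColor(T,cv2.COLOR_RGB2HSV).astype(int);hs=cv2.cvtColor(S,cv2.COLOR_RGB2HSV).astype(int)
for a,b in (((296,192,332,217),(345,236,374,262)),((298,226,338,254),(312,246,338,272)),((300,260,340,290),(268,256,304,282))):
    m=big((ht[...,2]>152)&(ht[...,1]<50),a); q=big((hs[...,2]>180)&(hs[...,1]<60),b)
    print('pad',wrect('top',m,12),wrect('side',q,12),tri(*cen(m),*cen(q)))
m=big((ht[...,1]<14)&(ht[...,2]>140)&(ht[...,2]<180),(380,200,465,268)); print('lid',wrect('top',m,34),wrect('top',m,34,0))
q=big((hs[...,1]<20)&(hs[...,2]>160)&(hs[...,2]<215),(325,290,432,385)); print('lid',wrect('side',q,34))
m=big((ht[...,2]<85),(395,222,415,242));q=big((hs[...,2]<85),(352,294,376,316)); print('knob',wrect('top',m,66),wrect('side',q,66),tri(*cen(m),*cen(q)))
m=big((ht[...,2]<125)&(ht[...,1]<25),(400,258,452,270));print('handle',m.sum(),wrect('top',m,52))
m=big((ht[...,1]<25)&(ht[...,2]>190),(220,220,290,300)); q=big((hs[...,1]<25)&(hs[...,2]>200),(240,195,330,248));print('tray',wrect('top',m,22),wrect('side',q,22),tri(*cen(m),*cen(q)))
m=big((ht[...,0]>100)&(ht[...,0]<125)&(ht[...,1]>110),(360,200,390,260));print('cheek',wrect('top',m,54))
E
```

```text
pad [661.3 223.4  63.   35.2  68. ] [664.4 221.5  54.5  30.2  66.4] (array([663.1, 222.9,  10.2]), 3.8)
pad [550.2 221.7  63.3  35.1  68.3] [552.1 220.   55.7  31.8  66.4] (array([551.1, 221.2,  10.3]), 1.9)
pad [444.5 224.9  64.1  36.  -72.8] [446.6 222.9  62.2  34.6 -76.1] (array([446.1, 224. ,  10.3]), 2.9)Traceback (most recent call last):
  File "<stdin>", line 7, in <module>
  File "h.py", line 33, in wrect
    W=np.array([onz(n,*p,zz)[:2] for p in c],np.float32)
                ~~~^^^^^^^^^
  File "h.py", line 13, in onz
    o,d=ray(n,u,v); return o+d*(z-o[2])/d[2]
        ~~~^^^^^^^
  File "h.py", line 9, in ray
    m=manip.camera_model(n); T=np.array(m['world_from_camera'])
ValueError: time passes only in moves, steps and waits
```

```bash
sed -i 's/^from bench import manip/from bench import manip as _m\nclass M:\n    c={}\n    def __getattr__(s,k): return getattr(_m,k)\n    def camera_model(s,n):\n        if n not in s.c: s.c[n]=_m.camera_model(n)\n        return s.c[n]\nmanip=M()/' h.py
python3 - <<'E'
from h import *
T=np.load('top0.npz')['im'];S=np.load('side0.npz')['im']
ht=cv2.cvtColor(T,cv2.COLOR_RGB2HSV).astype(int);hs=cv2.cvtColor(S,cv2.COLOR_RGB2HSV).astype(int)
m=big((ht[...,1]<14)&(ht[...,2]>140)&(ht[...,2]<180),(380,200,465,268)); print('lid',wrect('top',m,34),wrect('top',m,34,0))
q=big((hs[...,1]<20)&(hs[...,2]>160)&(hs[...,2]<215),(325,290,432,385)); print('lid',wrect('side',q,34))
m=big((ht[...,2]<85),(395,222,415,242));q=big((hs[...,2]<85),(352,294,376,316)); print('knob',wrect('top',m,66),wrect('side',q,66),tri(*cen(m),*cen(q)))
m=big((ht[...,2]<125)&(ht[...,1]<25),(400,258,452,270));print('handle',m.sum(),wrect('top',m,52))
m=big((ht[...,1]<25)&(ht[...,2]>190),(220,220,290,300)); q=big((hs[...,1]<25)&(hs[...,2]>200),(240,195,330,248));print('tray',wrect('top',m,22),wrect('side',q,22),tri(*cen(m),*cen(q)))
m=big((ht[...,0]>100)&(ht[...,0]<125)&(ht[...,1]>110),(360,200,390,260));print('cheek',wrect('top',m,54))
E
```

```text
lid [526.1 -89.8 207.3 126.7  83.8] [526.1 -89.8 204.2 123.7  83.8]
lid [525.2 -94.7 212.3 132.8  84.2]
knob [534.8 -32.5  23.   21.1  81.4] [537.2 -34.6  31.8  21.6  62.2] (array([536.2, -33.5,  64.6]), 2.6)
handle 18 [ 439.4 -124.7   15.2   11.4   -9.6]
tray [506.8 422.7 178.7 122.6  -6.8] [509.3 403.3 187.9 172.2  -6.8] (array([511.6, 424.4,   3.4]), 1.9)
cheek [532.2  69.3  41.7  20.3  -7.6]
```

```bash
cat >> h.py <<'E'
C=np.array([529.,-91.]); YAW=-6.2
def cl(x,y):
    t=np.radians(YAW); return C+np.array([np.cos(t)*x-np.sin(t)*y,np.sin(t)*x+np.cos(t)*y])
def need(x,y,z,ang):
    "tool down, tool y at world angle ang (deg, mod 180 nearest)"
    s=manip.state(); p=s['eef_pos']; q=s['eef_rot']; Rm=R.from_quat([*q[1:],q[0]])
    cur=np.degrees(np.arctan2(*Rm.as_matrix()[1::-1,1]))
    d=(ang-cur+90)%180-90; a=np.radians(cur+d)
    G=np.array([[np.sin(a)*-1,np.cos(a),0],[np.cos(a),np.sin(a),0],[0,0,-1]])
    off=Rm.inv().apply(np.array([x,y,z])-p)/10; dr=(Rm.inv()*R.from_matrix(G)).as_rotvec()
    print('t%.1f'%s['time_s'],'at',p.round(1),'ang',round(cur,1),'q',s['qpos'].round(2),'F',s['force'].round(1),'gap',round(s['finger_gap'],1),'| off',off.round(2),'dr',dr.round(3))
E
python3 -m jog '[{"offset":[-20,-18,5],"dr":[0,0,0.5],"claw":8},{"offset":[-51.6,-45.4,8],"dr":[0,0,1.34],"claw":8},{"offset":[-51.6,-45.4,8],"dr":[0,0,1.34],"claw":8},{"offset":[-51.6,-45.4,8],"dr":[0,0,1.34],"claw":8},{"offset":[-51.6,-45.4,8],"dr":[0,0,1.34],"claw":8},{"offset":[-51.6,-45.4,8],"dr":[0,0,1.34],"claw":8},{"offset":[-51.6,-45.4,8],"dr":[0,0,1.34],"claw":8},{"offset":[-51.6,-45.4,8],"dr":[0,0,1.34],"claw":8},{"offset":[-51.6,-45.4,8],"dr":[0,0,1.34],"claw":8},{"offset":[-51.6,-45.4,8],"dr":[0,0,1.34],"claw":8}]'
python3 -c "
from h import *
need(*cl(0,58),150,-6.2)"
```

```text
time_s: 0.93
eef_pos: [401.0, 204.2, 181.6]
eef_rot: [-0.0, 0.714, 0.7, 0.0]
force: [1.8, 1.2, -0.0]
finger_gap: 79.8
gripper_force: 0.0
t0.9 at [401.  204.2 181.6] ang -1.2 q [ 0.36 -0.26  1.95  0.    1.45  0.38] F [ 1.8  1.2 -0. ] gap 79.8 | off [-23.47  13.92   3.16] dr [-0.    -0.     0.087]
```

```bash
python3 -m jog '[{"offset":[-23.5,13.9,3],"dr":[0,0,0.087],"claw":6},{"offset":[-23.5,13.9,3],"dr":[0,0,0.087],"claw":6},{"offset":[-23.5,13.9,3],"dr":[0,0,0.087],"claw":6},{"offset":[-23.5,13.9,3],"dr":[0,0,0.087],"claw":6},{"offset":[-23.5,13.9,3],"dr":[0,0,0.087],"claw":6},{"offset":[-23.5,13.9,3],"dr":[0,0,0.087],"claw":6},{"offset":[-23.5,13.9,3],"dr":[0,0,0.087],"claw":6},{"offset":[-23.5,13.9,3],"dr":[0,0,0.087],"claw":6},{"offset":[-23.5,13.9,3],"dr":[0,0,0.087],"claw":6},{"offset":[-23.5,13.9,3],"dr":[0,0,0.087],"claw":6}]'
python3 -c "
from h import *
need(*cl(0,58),48,-6.2)"
```

```text
time_s: 1.77
eef_pos: [535.6, -30.7, 151.4]
eef_rot: [-0.001, 0.742, 0.67, -0.0]
force: [0.0, -0.8, 1.0]
finger_gap: 59.8
gripper_force: 0.0
t1.8 at [535.6 -30.7 151.4] ang -5.9 q [-0.15  0.01  1.76  0.    1.37 -0.05] F [ 0.  -0.8  1. ] gap 59.8 | off [-2.700e-01  1.000e-02  1.034e+01] dr [-0.001 -0.     0.006]
```

```bash
python3 -m jog '[{"offset":[-0.25,0,4],"dr":[0,0,0.006],"claw":6},{"offset":[-0.25,0,7],"dr":[0,0,0.006],"claw":6},{"offset":[-0.25,0,9],"dr":[0,0,0.006],"claw":6},{"offset":[-0.25,0,10.2],"dr":[0,0,0.006],"claw":6},{"offset":[-0.25,0,10.2],"dr":[0,0,0.006],"claw":2},{"offset":[-0.25,0,10.2],"dr":[0,0,0.006],"claw":1.5},{"offset":[-0.25,0,10.2],"dr":[0,0,0.006],"claw":1.5},{"offset":[-0.25,0,10.2],"dr":[0,0,0.006],"claw":1.5},{"offset":[-0.25,0,10.2],"dr":[0,0,0.006],"claw":1.5},{"offset":[-0.25,0,10.2],"dr":[0,0,0.006],"claw":1.5}]'
python3 -c "
from h import *
need(*cl(0,58),48,-6.2)
snap('side','s1.png')"
```

```text
time_s: 2.6
eef_pos: [536.2, -33.0, 52.1]
eef_rot: [0.0, 0.744, 0.668, 0.0]
force: [-6.6, 2.4, 5.5]
finger_gap: 20.5
gripper_force: 58.4
t2.6 at [536.2 -33.   52.1] ang -6.2 q [-0.16  0.13  1.84  0.    1.18 -0.05] F [-6.6  2.4  5.5] gap 20.5 | off [-0.04 -0.09  0.41] dr [ 0.001 -0.     0.   ]
```

View pics/s1.png

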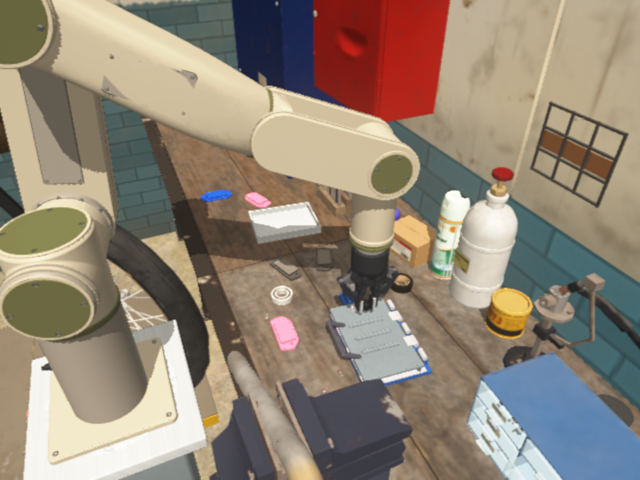

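The gripper is down at about (368,295), pinching the knob (gap 20.5 mm, full grip). Now I'll swing the lever along its arc.

```bash
python3 -m jog '[{"offset":[0.5,0,-1.4],"dr":[0,0,0],"claw":1.5},{"offset":[1.2,0,-2.7],"dr":[0,0,0],"claw":1.5},{"offset":[2.1,0,-3.8],"dr":[0,0,0],"claw":1.5},{"offset":[3.2,0,-4.8],"dr":[0,0,0],"claw":1.5},{"offset":[4.5,0,-5.6],"dr":[0,0,0],"claw":1.5},{"offset":[5.8,0,-6.1],"dr":[0,0,0],"claw":1.5},{"offset":[7.3,0,-6.4],"dr":[0,0,0],"claw":1.5},{"offset":[8.7,0,-6.4],"dr":[0,0,0],"claw":1.5},{"offset":[10.2,0,-6.2],"dr":[0,0,0],"claw":1.5},{"offset":[11.6,0,-5.7],"dr":[0,0,0],"claw":1.5}]'
python3 -m jog '[{"offset":[1.3,0,0.7],"dr":[0,0,0],"claw":1.5},{"offset":[2.4,0,1.6],"dr":[0,0,0],"claw":1.5},{"offset":[3.4,0,2.7],"dr":[0,0,0],"claw":1.5},{"offset":[4.0,0,3.6],"dr":[0,0,0],"claw":1.5},{"offset":[4.0,0,3.6],"dr":[0,0,0],"claw":1.5},{"offset":[4.0,0,3.6],"dr":[0,0,0],"claw":1.5}]'
python3 -c "
from h import *
need(*cl(0,214),68,-6.2)"
```

```text
time_s: 3.48
eef_pos: [550.7, 83.6, 109.8]
eef_rot: [0.002, 0.744, 0.668, 0.002]
force: [0.1, 0.5, -0.3]
finger_gap: 14.9
gripper_force: 0.0
time_s: 3.98
eef_pos: [551.7, 121.6, 69.5]
eef_rot: [-0.001, 0.744, 0.668, -0.001]
force: [-0.2, -0.7, 1.1]
finger_gap: 15.3
gripper_force: 0.0
t4.0 at [551.7 121.6  69.5] ang -6.2 q [ 0.13  0.18  1.74 -0.    1.22  0.23] F [-0.2 -0.7  1.1] gap 15.3 | off [0.02 0.04 0.15] dr [-0.003  0.001  0.001]
```

```bash
python3 -m jog '[{"offset":[0,0,-3],"dr":[0,0,0],"claw":4},{"offset":[0,0,-6],"dr":[0,0,0],"claw":6},{"offset":[0,0,-9],"dr":[0,0,0],"claw":6},{"offset":[0,0,-11],"dr":[0,0,0],"claw":6}]'
python3 - <<'E'
from h import *
a,d=snap('side'); b,d=snap('top'); 
x=cv2.resize(a[230:390,250:440,::-1],(400,336)); y=cv2.resize(b[180:300,330:470,::-1],(400,336))
cv2.imwrite('pics/c3.png',np.hstack([x,y]))
E
```

```text
time_s: 4.32
eef_pos: [554.1, 121.0, 184.9]
eef_rot: [0.001, 0.745, 0.668, 0.002]
force: [0.4, -0.6, 0.5]
finger_gap: 59.7
gripper_force: 0.0
```

View pics/c3.png

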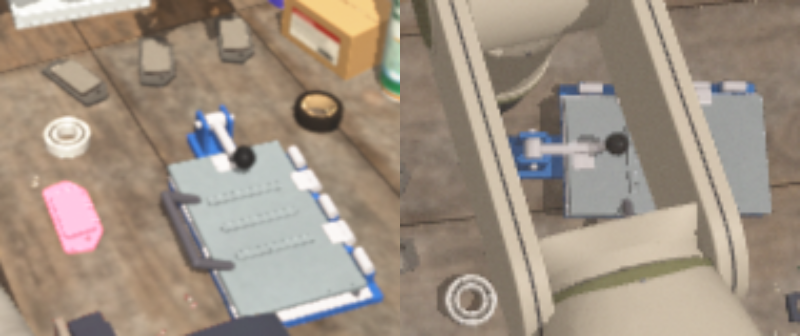

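The lever is still clamped, with the knob at top crop (617,144); the grip was too high and slipped. I'll go back and grip lower.

```bash
python3 -m jog '[{"offset":[-4,0,0],"dr":[0,0,0],"claw":6},{"offset":[-8,0,2],"dr":[0,0,0],"claw":6},{"offset":[-12,0,4],"dr":[0,0,0],"claw":6},{"offset":[-15.6,0,6],"dr":[0,0,0],"claw":6},{"offset":[-15.6,0,6],"dr":[0,0,0],"claw":6},{"offset":[-15.6,0,6],"dr":[0,0,0],"claw":6}]'
python3 -c "
from h import *
need(*cl(0,58),41,-6.2)"
```

```text
time_s: 4.92
eef_pos: [533.8, -36.0, 118.5]
eef_rot: [-0.002, 0.746, 0.666, -0.002]
force: [0.7, 0.5, 0.6]
finger_gap: 60.2
gripper_force: 0.0
t4.9 at [533.8 -36.  118.5] ang -6.4 q [-0.16  0.04  1.79 -0.    1.31 -0.05] F [0.7 0.5 0.6] gap 60.2 | off [0.28 0.15 7.75] dr [-0.004  0.    -0.004]
```

```bash
python3 -m jog '[{"offset":[0.2,0.1,3],"dr":[0,0,0],"claw":6},{"offset":[0.2,0.1,5.5],"dr":[0,0,0],"claw":6},{"offset":[0.2,0.1,7],"dr":[0,0,0],"claw":6},{"offset":[0.2,0.1,7.6],"dr":[0,0,0],"claw":6},{"offset":[0.2,0.1,7.6],"dr":[0,0,0],"claw":6},{"offset":[0.2,0.1,7.6],"dr":[0,0,0],"claw":6}]'
python3 -m jog '[{"offset":[0,0,0],"dr":[0,0,0],"claw":1},{"offset":[0,0,0],"dr":[0,0,0],"claw":1},{"offset":[0,0,0],"dr":[0,0,0],"claw":1},{"offset":[0,0,0],"dr":[0,0,0],"claw":1},{"offset":[0,0,0],"dr":[0,0,0],"claw":1},{"offset":[0,0,0],"dr":[0,0,0],"claw":1}]'
```

```text
time_s: 5.42
eef_pos: [537.8, -31.0, 45.9]
eef_rot: [0.0, 0.744, 0.668, 0.0]
force: [0.2, -0.5, 0.4]
finger_gap: 60.1
gripper_force: 0.0
time_s: 5.92
eef_pos: [536.4, -31.4, 46.6]
eef_rot: [-0.001, 0.744, 0.668, -0.001]
force: [-12.5, 2.1, 15.5]
finger_gap: 20.5
gripper_force: 58.0
```

```bash
python3 -m jog '[{"offset":[0.2,0,-0.7],"dr":[0,0,0],"claw":1},{"offset":[0.5,0,-1.4],"dr":[0,0,0],"claw":1},{"offset":[0.8,0,-2.1],"dr":[0,0,0],"claw":1},{"offset":[0.8,0,-2.1],"dr":[0,0,0],"claw":1}]'
```

```text
time_s: 6.25
eef_pos: [537.2, -22.4, 66.6]
eef_rot: [-0.001, 0.744, 0.668, -0.0]
force: [-4.7, 1.6, -4.5]
finger_gap: 21.1
gripper_force: 59.1
```

```bash
python3 -m jog '[{"offset":[0.4,0,-0.6],"dr":[0,0,0],"claw":1},{"offset":[0.8,0,-1.2],"dr":[0,0,0],"claw":1},{"offset":[1.3,0,-1.8],"dr":[0,0,0],"claw":1},{"offset":[1.8,0,-2.3],"dr":[0,0,0],"claw":1},{"offset":[2.4,0,-2.75],"dr":[0,0,0],"claw":1}]'
python3 -m jog '[{"offset":[0.6,0,-0.4],"dr":[0,0,0],"claw":1},{"offset":[1.25,0,-0.75],"dr":[0,0,0],"claw":1},{"offset":[1.9,0,-1.05],"dr":[0,0,0],"claw":1},{"offset":[2.6,0,-1.3],"dr":[0,0,0],"claw":1},{"offset":[3.35,0,-1.5],"dr":[0,0,0],"claw":1}]'
```

```text
time_s: 6.67
eef_pos: [539.5, 1.0, 93.6]
eef_rot: [-0.001, 0.744, 0.668, -0.001]
force: [-6.5, 1.7, -7.6]
finger_gap: 20.8
gripper_force: 58.8
time_s: 7.08
eef_pos: [545.5, 34.2, 110.1]
eef_rot: [0.001, 0.744, 0.668, 0.001]
force: [0.1, 0.5, -0.1]
finger_gap: 9.9
gripper_force: 0.0
```

```bash
python3 -m jog '[{"offset":[0,0,-3],"dr":[0,0,0],"claw":4},{"offset":[0,0,-6],"dr":[0,0,0],"claw":6},{"offset":[5,0,-7],"dr":[0,0,0],"claw":6},{"offset":[9,0,-7],"dr":[0,0,0],"claw":6},{"offset":[13,0,-7],"dr":[0,0,0],"claw":6},{"offset":[13,0,-7],"dr":[0,0,0],"claw":6}]'
python3 - <<'E'
from h import *
T,_=snap('top');S,_=snap('side')
ht=cv2.cvtColor(T,cv2.COLOR_RGB2HSV).astype(int);hs=cv2.cvtColor(S,cv2.COLOR_RGB2HSV).astype(int)
m=big((ht[...,2]<85),(395,222,415,242));q=big((hs[...,2]<85),(352,290,376,316)); print('knob',m.sum(),q.sum(),cen(m),cen(q),wrect('top',m,66),wrect('side',q,66),tri(*cen(m),*cen(q)))
x=cv2.resize(S[270:330,330:400,::-1],(700,600),interpolation=cv2.INTER_CUBIC)
cv2.imwrite('pics/c4.png',x)
E
```

```text
time_s: 7.58
eef_pos: [559.9, 169.1, 181.6]
eef_rot: [0.001, 0.743, 0.669, 0.003]
force: [0.6, 0.3, -0.8]
finger_gap: 59.9
gripper_force: 0.0Traceback (most recent call last):
  File "<stdin>", line 4, in <module>
  File "h.py", line 35, in big
    k,l,s,c=cv2.connectedComponentsWithStats(z); i=1+np.argmax(s[1:,4]); return (l==i).astype(np.uint8)
                                                     ~~~~~~~~~^^^^^^^^^
    return _wrapfunc(a, 'argmax', axis=axis, out=out, **kwds)
    return bound(*args, **kwds)
ValueError: attempt to get argmax of an empty sequence
```

```bash
python3 - <<'E'
from h import *
S,_=snap('side');T,_=snap('top')
x=cv2.resize(S[250:370,290:430,::-1],(466,400),interpolation=cv2.INTER_CUBIC)
y=cv2.resize(T[190:290,360:440,::-1],(320,400),interpolation=cv2.INTER_CUBIC)
cv2.imwrite('pics/c4.png',np.hstack([x,y]))
E
```

```text
(no output)
```

View pics/c4.png

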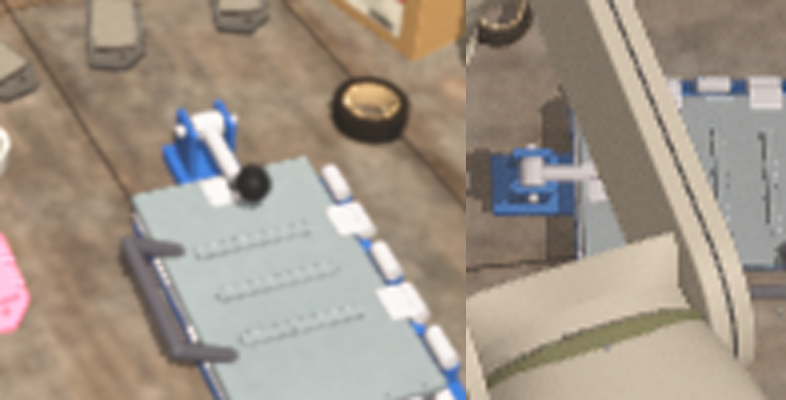

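The lever has dropped back: the knob is at side crop (253,183). I'll retry with a lower grip and slower steps.

```bash
python3 -m jog '[{"offset":[-4,0,0],"dr":[0,0,0],"claw":6},{"offset":[-8,0,0],"dr":[0,0,0],"claw":6},{"offset":[-12,0,3],"dr":[0,0,0],"claw":6},{"offset":[-16,0,5],"dr":[0,0,0],"claw":6},{"offset":[-20.3,0,7],"dr":[0,0,0],"claw":6},{"offset":[-20.3,0,7],"dr":[0,0,0],"claw":6},{"offset":[-20.3,0,7],"dr":[0,0,0],"claw":6},{"offset":[-20.3,0,7],"dr":[0,0,0],"claw":6}]'
python3 -c "
from h import *
need(*cl(0,58),39,-6.2)"
```

```text
time_s: 8.45
eef_pos: [535.6, -41.2, 108.3]
eef_rot: [-0.0, 0.746, 0.666, -0.0]
force: [0.5, 1.1, 0.8]
finger_gap: 59.9
gripper_force: 0.0
t8.4 at [535.6 -41.2 108.3] ang -6.4 q [-0.17  0.06  1.8  -0.    1.29 -0.06] F [0.5 1.1 0.8] gap 59.9 | off [ 0.77 -0.12  6.93] dr [-0.001  0.    -0.004]
```

```bash
python3 -m jog '[{"offset":[0.75,-0.1,2],"dr":[0,0,0],"claw":6},{"offset":[0.75,-0.1,4],"dr":[0,0,0],"claw":6},{"offset":[0.75,-0.1,6],"dr":[0,0,0],"claw":6},{"offset":[0.75,-0.1,6.9],"dr":[0,0,0],"claw":6},{"offset":[0.75,-0.1,6.9],"dr":[0,0,0],"claw":6},{"offset":[0.75,-0.1,6.9],"dr":[0,0,0],"claw":6},{"offset":[0.75,-0.1,6.9],"dr":[0,0,0],"claw":6}]'
python3 -c "
from h import *
need(*cl(0,58),39,-6.2)"
python3 -m jog '[{"offset":[0,0,0],"dr":[0,0,0],"claw":3},{"offset":[0,0,0],"dr":[0,0,0],"claw":2.3},{"offset":[0,0,0],"dr":[0,0,0],"claw":1},{"offset":[0,0,0],"dr":[0,0,0],"claw":1},{"offset":[0,0,0],"dr":[0,0,0],"claw":1},{"offset":[0,0,0],"dr":[0,0,0],"claw":1}]'
```

```text
time_s: 9.03
eef_pos: [537.4, -31.4, 41.2]
eef_rot: [0.001, 0.744, 0.668, 0.001]
force: [-0.7, 0.3, 0.8]
finger_gap: 60.1
gripper_force: 0.0
t9.0 at [537.4 -31.4  41.2] ang -6.2 q [-0.15  0.14  1.84  0.    1.16 -0.05] F [-0.7  0.3  0.8] gap 60.1 | off [-0.22 -0.19  0.22] dr [0.002 0.    0.001]
time_s: 9.53
eef_pos: [536.2, -31.5, 40.6]
eef_rot: [0.0, 0.744, 0.668, 0.0]
force: [-4.7, 0.8, 9.2]
finger_gap: 20.9
gripper_force: 58.2
```

```bash
python3 -m jog '[{"offset":[0.2,0,-0.7],"dr":[0,0,0],"claw":1},{"offset":[0.5,0,-1.4],"dr":[0,0,0],"claw":1},{"offset":[0.8,0,-2.1],"dr":[0,0,0],"claw":1}]' | egrep 'pos|for|gap'
python3 -m jog '[{"offset":[0.4,0,-0.6],"dr":[0,0,0],"claw":1},{"offset":[0.8,0,-1.2],"dr":[0,0,0],"claw":1},{"offset":[1.3,0,-1.8],"dr":[0,0,0],"claw":1},{"offset":[1.8,0,-2.3],"dr":[0,0,0],"claw":1},{"offset":[2.4,0,-2.75],"dr":[0,0,0],"claw":1},{"offset":[2.4,0,-2.75],"dr":[0,0,0],"claw":1}]'| egrep 'pos|for|gap'
python3 -m jog '[{"offset":[0.6,0,-0.4],"dr":[0,0,0],"claw":1},{"offset":[1.25,0,-0.75],"dr":[0,0,0],"claw":1},{"offset":[1.25,0,-0.75],"dr":[0,0,0],"claw":1}]'| egrep 'pos|for|gap'
```

```text
eef_pos: [536.9, -23.6, 61.0]
force: [2.2, -0.4, -5.1]
finger_gap: 21.1
gripper_force: 58.7
eef_pos: [539.5, 1.7, 88.8]
force: [-2.2, -1.9, -1.7]
finger_gap: 20.8
gripper_force: 59.2
eef_pos: [540.7, 14.1, 95.7]
force: [-2.7, -1.6, -3.6]
finger_gap: 21.2
gripper_force: 59.2
```

```bash
python3 -m jog '[{"offset":[0.65,0,-0.3],"dr":[0,0,0],"claw":1},{"offset":[1.35,0,-0.55],"dr":[0,0,0],"claw":1},{"offset":[2.1,0,-0.7],"dr":[0,0,0],"claw":1},{"offset":[2.8,0,-0.8],"dr":[0,0,0],"claw":1}]' | egrep 'pos|for|gap'
python3 -m jog '[{"offset":[0.75,0,-0.05],"dr":[0,0,0],"claw":1},{"offset":[1.45,0,0],"dr":[0,0,0],"claw":1},{"offset":[2.2,0,0.1],"dr":[0,0,0],"claw":1},{"offset":[2.9,0,0.2],"dr":[0,0,0],"claw":1}]'| egrep 'pos|for|gap'
```

```text
eef_pos: [543.8, 41.8, 103.3]
force: [-0.0, 0.7, -0.1]
finger_gap: 11.1
gripper_force: 0.0
eef_pos: [547.7, 70.4, 102.0]
force: [0.6, 0.2, -0.1]
finger_gap: 10.1
gripper_force: 0.0
```

```bash
python3 -m jog '[{"offset":[0,0,-3],"dr":[0,0,0],"claw":4},{"offset":[0,0,-6],"dr":[0,0,0],"claw":6},{"offset":[-4,0,-4],"dr":[0,0,0],"claw":6},{"offset":[-8,0,-2],"dr":[0,0,0],"claw":6},{"offset":[-10.4,0,0],"dr":[0,0,0],"claw":6},{"offset":[-10.4,0,0],"dr":[0,0,0],"claw":6},{"offset":[-10.4,0,0],"dr":[0,0,0],"claw":6},{"offset":[-10.4,0,0],"dr":[0,0,0],"claw":6}]'
python3 - <<'E'
from h import *
need(*cl(0,58),44,-6.2)
S,_=snap('side');hs=cv2.cvtColor(S,cv2.COLOR_RGB2HSV).astype(int)
q=big((hs[...,2]<85),(352,290,376,316));print(q.sum(),cen(q))
cv2.imwrite('pics/c5.png',cv2.resize(S[230:350,300:440,::-1],(700,600),interpolation=cv2.INTER_CUBIC))
E
```

```text
time_s: 11.87
eef_pos: [536.1, -33.6, 101.7]
eef_rot: [-0.0, 0.744, 0.668, 0.0]
force: [-0.1, 0.6, 0.4]
finger_gap: 59.9
gripper_force: 0.0
t11.9 at [536.1 -33.6 101.7] ang -6.2 q [-0.16  0.06  1.8   0.    1.28 -0.05] F [-0.1  0.6  0.4] gap 59.9 | off [ 0.02 -0.09  5.77] dr [ 0.    -0.    -0.001]
86 (365.5, 304.83720930232556)
```

View pics/c5.png

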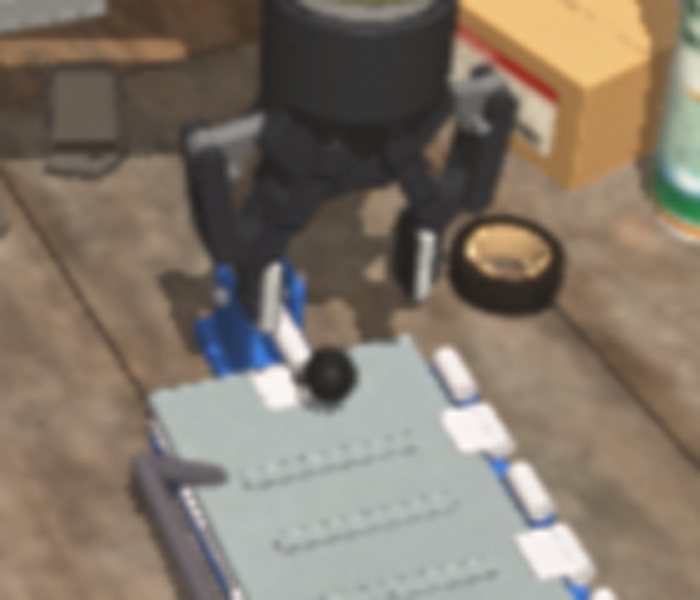

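The knob is back at crop (328,375), directly under the open fingers, and the lever is clamped. This time I'll tilt the tool along with the lever past 40°.

```bash
python3 -m jog '[{"offset":[0,0,3],"dr":[0,0,0],"claw":6},{"offset":[0,0,5],"dr":[0,0,0],"claw":5},{"offset":[0,0,6],"dr":[0,0,0],"claw":4},{"offset":[0,0,6],"dr":[0,0,0],"claw":4},{"offset":[0,0,6],"dr":[0,0,0],"claw":2},{"offset":[0,0,6],"dr":[0,0,0],"claw":1},{"offset":[0,0,6],"dr":[0,0,0],"claw":1},{"offset":[0,0,6],"dr":[0,0,0],"claw":1},{"offset":[0,0,6],"dr":[0,0,0],"claw":1}]'| egrep 'pos|for|gap'
python3 -m jog '[{"offset":[0.2,0,-0.7],"dr":[0,0,0],"claw":1},{"offset":[0.5,0,-1.4],"dr":[0,0,0],"claw":1},{"offset":[0.8,0,-2.05],"dr":[0,0,0],"claw":1},{"offset":[1.2,0,-2.7],"dr":[0,0,0],"claw":1},{"offset":[1.6,0,-3.3],"dr":[0,0,0],"claw":1},{"offset":[2.1,0,-3.8],"dr":[0,0,0],"claw":1},{"offset":[2.6,0,-4.35],"dr":[0,0,0],"claw":1},{"offset":[3.2,0,-4.8],"dr":[0,0,0],"claw":1},{"offset":[3.2,0,-4.8],"dr":[0,0,0],"claw":1}]'| egrep 'pos|for|gap'
python3 -m jog '[{"offset":[0.45,0,-0.4],"dr":[0,-0.087,0],"claw":1},{"offset":[0.9,0,-0.8],"dr":[0,-0.175,0],"claw":1},{"offset":[1.4,0,-1.15],"dr":[0,-0.262,0],"claw":1},{"offset":[1.95,0,-1.4],"dr":[0,-0.349,0],"claw":1},{"offset":[2.5,0,-1.65],"dr":[0,-0.436,0],"claw":1}]'| egrep 'pos|for|gap|rot'
```

```text
eef_pos: [536.1, -33.4, 42.8]
force: [-4.1, 2.8, 0.5]
finger_gap: 20.8
gripper_force: 58.6
eef_pos: [539.3, -0.6, 90.2]
force: [-2.8, 1.4, -5.6]
finger_gap: 20.7
gripper_force: 59.2
eef_pos: [541.7, 23.2, 106.7]
eef_rot: [0.146, 0.727, 0.651, -0.162]
force: [-6.8, -0.8, -8.1]
finger_gap: 20.8
gripper_force: 62.3
```

```bash
python3 -m jog '[{"offset":[0.45,0,-0.4],"dr":[0,-0.087,0],"claw":1},{"offset":[0.9,0,-0.8],"dr":[0,-0.175,0],"claw":1},{"offset":[1.4,0,-1.1],"dr":[0,-0.262,0],"claw":1},{"offset":[1.95,0,-1.4],"dr":[0,-0.349,0],"claw":1},{"offset":[2.5,0,-1.65],"dr":[0,-0.436,0],"claw":1},{"offset":[3.1,0,-1.85],"dr":[0,-0.524,0],"claw":1},{"offset":[3.7,0,-2.0],"dr":[0,-0.611,0],"claw":1}]'
python3 -c "
from h import *
need(*cl(0,58),44,-6.2)"
```

```text
time_s: 14.42
eef_pos: [545.7, 65.4, 108.2]
eef_rot: [0.335, 0.644, 0.578, -0.374]
force: [-5.9, -6.6, -7.3]
finger_gap: 20.8
gripper_force: 61.9
t14.4 at [545.7  65.4 108.2] ang -6.2 q [ 0.51  0.68  1.38 -0.81  1.78  0.74] F [-5.9 -6.6 -7.3] gap 20.8 | off [ 0.64  0.04 11.81] dr [-1.000e-03  1.051e+00 -0.000e+00]
```

```bash
python3 -m jog '[{"offset":[0,0,0],"dr":[0,0,0],"claw":4},{"offset":[-0.5,0,-4],"dr":[0,0,0],"claw":6},{"offset":[-1,0,-8],"dr":[0,0,0],"claw":6},{"offset":[-2,0,-12],"dr":[0,0,0],"claw":6},{"offset":[-4,0,-15],"dr":[0,0,0],"claw":6},{"offset":[-8,0,-17],"dr":[0,0,0],"claw":6},{"offset":[-10,0,-17],"dr":[0,0,0],"claw":6}]'
python3 -c "
from h import *
need(480,80,200,-6.2)"
```

```text
time_s: 15.0
eef_pos: [558.9, 163.7, 286.8]
eef_rot: [0.335, 0.647, 0.579, -0.366]
force: [0.7, 0.2, 1.3]
finger_gap: 60.4
gripper_force: 0.0
t15.0 at [558.9 163.7 286.8] ang -6.0 q [ 0.61  0.63  1.09 -0.84  2.07  0.56] F [0.7 0.2 1.3] gap 60.4 | off [ 2.78 -7.04 12.26] dr [ 9.000e-03  1.038e+00 -1.000e-03]
```

```bash
python3 -m jog '[{"offset":[2.8,-3,3],"dr":[0,0.1,0],"claw":6},{"offset":[2.8,-7,12],"dr":[0,1.038,0],"claw":6},{"offset":[2.8,-7,12],"dr":[0,1.038,0],"claw":6},{"offset":[2.8,-7,12],"dr":[0,1.038,0],"claw":6},{"offset":[2.8,-7,12],"dr":[0,1.038,0],"claw":6},{"offset":[2.8,-7,12],"dr":[0,1.038,0],"claw":6},{"offset":[2.8,-7,12],"dr":[0,1.038,0],"claw":6},{"offset":[2.8,-7,12],"dr":[0,1.038,0],"claw":6},{"offset":[2.8,-7,12],"dr":[0,1.038,0],"claw":6},{"offset":[2.8,-7,12],"dr":[0,1.038,0],"claw":6}]'
python3 - <<'E'
from h import *
print(onz('top',426.8,263.3,52),cl(-90,0))
need(*cl(-90,0),130,-6.2)
S,_=snap('side','s2.png');
cv2.imwrite('pics/c6.png',cv2.resize(S[200:400,230:440,::-1],(630,600),interpolation=cv2.INTER_CUBIC))
E
```

```text
time_s: 15.83
eef_pos: [479.9, 77.0, 199.6]
eef_rot: [0.004, 0.746, 0.666, 0.002]
force: [-0.1, -1.3, -0.8]
finger_gap: 60.2
gripper_force: 0.0
[437.376997   -81.86065835  52.        ] [439.52641324 -81.28005799]
t15.8 at [479.9  77.  199.6] ang -6.5 q [ 0.06 -0.17  1.85 -0.    1.46  0.17] F [-0.1 -1.3 -0.8] gap 60.2 | off [-16.17  -2.3    6.97] dr [ 0.01   0.002 -0.005]
```

View pics/c6.png

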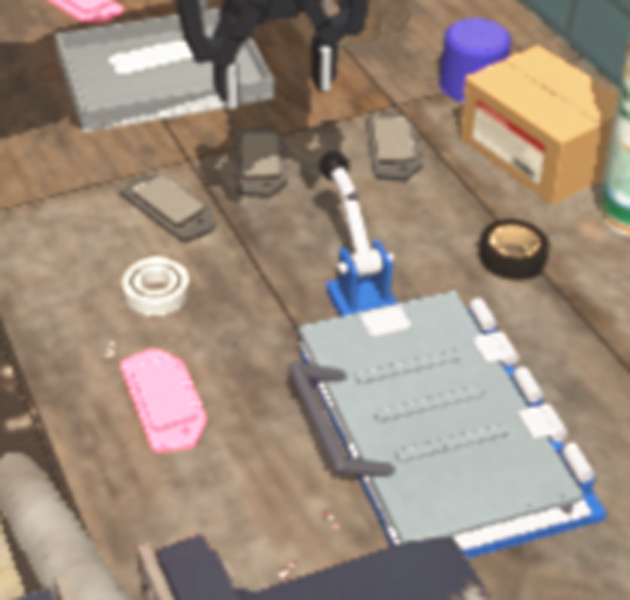

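The lever is now open: the knob at crop (333,165) is thrown outward and the lid is still shut. Next is the handle, with the bar at crop (320,420); my ray estimate (437,-82) agrees with the clamp geometry (439.5,-81).

```bash
python3 -m jog '[{"offset":[-4,-0.6,1],"dr":[0,0,0],"claw":4.5},{"offset":[-8,-1.2,2],"dr":[0,0,0],"claw":4.5},{"offset":[-12,-1.8,4],"dr":[0,0,0],"claw":4.5},{"offset":[-16.2,-2.4,7],"dr":[0,0,0],"claw":4.5},{"offset":[-16.2,-2.4,7],"dr":[0,0,0],"claw":4.5},{"offset":[-16.2,-2.4,10],"dr":[0,0,0],"claw":4.5},{"offset":[-16.2,-2.4,10],"dr":[0,0,0],"claw":4.5},{"offset":[-16.2,-2.4,10],"dr":[0,0,0],"claw":4.5}]'|grep pos
python3 - <<'E'
from h import *
x,y=cl(-90,0); need(x-1,y,40,-6.2)
E
```

```text
eef_pos: [435.5, -79.4, 96.7]
t16.6 at [435.5 -79.4  96.7] ang -6.2 q [-0.29 -0.2   2.06 -0.01  1.28 -0.18] F [ 0.1  0.7 -0.6] gap 44.8 | off [-0.1   0.33  5.67] dr [-0.002  0.01   0.001]
```

```bash
python3 -m jog '[{"offset":[-0.1,0.3,2.5],"dr":[0,0,0],"claw":4},{"offset":[-0.1,0.3,4.5],"dr":[0,0,0],"claw":4},{"offset":[-0.1,0.3,5.7],"dr":[0,0,0],"claw":4},{"offset":[-0.1,0.3,5.7],"dr":[0,0,0],"claw":4},{"offset":[-0.1,0.3,5.7],"dr":[0,0,0],"claw":0.3},{"offset":[-0.1,0.3,5.7],"dr":[0,0,0],"claw":0.3},{"offset":[-0.1,0.3,5.7],"dr":[0,0,0],"claw":0.3},{"offset":[-0.1,0.3,5.7],"dr":[0,0,0],"claw":0.3},{"offset":[-0.1,0.3,5.7],"dr":[0,0,0],"claw":0.3}]'|egrep 'pos|for|gap'
python3 -m jog '[{"offset":[0,0.25,-1.35],"dr":[0,0,0],"claw":0.3},{"offset":[0,0.6,-2.7],"dr":[0,0,0],"claw":0.3},{"offset":[0,1.1,-4],"dr":[0,0,0],"claw":0.3},{"offset":[0,1.1,-4],"dr":[0,0,0],"claw":0.3}]'|egrep 'pos|for|gap'
```

```text
eef_pos: [440.7, -82.0, 42.5]
force: [-1.5, 2.3, 5.8]
finger_gap: 7.3
gripper_force: 58.7
eef_pos: [451.8, -83.0, 83.9]
force: [-3.2, 0.3, -1.1]
finger_gap: 7.2
gripper_force: 59.2
```

```bash
python3 -m jog '[{"offset":[0,0.6,-1.25],"dr":[0,0,0],"claw":0.3},{"offset":[0,1.3,-2.4],"dr":[0,0,0],"claw":0.3},{"offset":[0,2.1,-3.55],"dr":[0,0,0],"claw":0.3},{"offset":[0,3,-4.6],"dr":[0,0,0],"claw":0.3},{"offset":[0,3.95,-5.55],"dr":[0,0,0],"claw":0.3},{"offset":[0,5,-6.4],"dr":[0,0,0],"claw":0.3},{"offset":[0,6.15,-7.2],"dr":[0,0,0],"claw":0.3}]'|egrep 'pos|for|gap'
python3 -m jog '[{"offset":[0,1.2,-0.65],"dr":[0,0,0],"claw":0.3},{"offset":[0,2.45,-1.25],"dr":[0,0,0],"claw":0.3},{"offset":[0,3.75,-1.7],"dr":[0,0,0],"claw":0.3},{"offset":[0,5.1,-2.05],"dr":[0,0,0],"claw":0.3},{"offset":[0,6.45,-2.25],"dr":[0,0,0],"claw":0.3}]'|egrep 'pos|for|gap'
```

```text
eef_pos: [508.9, -88.7, 154.9]
force: [-20.7, 3.2, 22.7]
finger_gap: 7.2
gripper_force: 59.4
eef_pos: [576.8, -95.5, 178.3]
force: [-5.5, 2.3, 11.2]
finger_gap: 7.4
gripper_force: 63.3
```

```bash
python3 -m jog '[{"offset":[0,1.35,-0.1],"dr":[0,0,0],"claw":0.3},{"offset":[0,2.75,-0.1],"dr":[0,0,0],"claw":0.3},{"offset":[0,4.1,0.05],"dr":[0,0,0],"claw":0.3},{"offset":[0,5.45,0.3],"dr":[0,0,0],"claw":0.3},{"offset":[0,6.8,0.65],"dr":[0,0,0],"claw":0.3},{"offset":[0,8.1,1.15],"dr":[0,0,0],"claw":0.3},{"offset":[0,8.1,1.15],"dr":[0,0,0],"claw":0.3}]'|egrep 'pos|for|gap'
python3 -m jog '[{"offset":[0,0,0],"dr":[0,0,0],"claw":3},{"offset":[0,0,0],"dr":[0,0,0],"claw":4},{"offset":[0,0,-3],"dr":[0,0,0],"claw":4},{"offset":[0,0,-6],"dr":[0,0,0],"claw":4},{"offset":[0,0,-9],"dr":[0,0,0],"claw":4}]'|egrep 'pos|for|gap'
python3 - <<'E'
from h import *
need(437,50,260,-6.2)
S,_=snap('side','s3.png')
cv2.imwrite('pics/c7.png',cv2.resize(S[150:400,220:470,::-1],(600,600),interpolation=cv2.INTER_CUBIC))
E
```

```text
eef_pos: [659.2, -104.4, 165.3]
force: [3.2, 1.1, 6.5]
finger_gap: 7.3
gripper_force: 64.1
eef_pos: [654.8, -103.4, 253.7]
force: [1.0, -0.3, 0.5]
finger_gap: 40.1
gripper_force: 0.0
t19.6 at [ 654.8 -103.4  253.7] ang -6.2 q [-0.23  0.3   1.26 -0.01  1.59 -0.12] F [ 1.  -0.3  0.5] gap 40.1 | off [ 12.89 -23.31  -0.69] dr [-0.002  0.009 -0.   ]
```

View pics/c7.png

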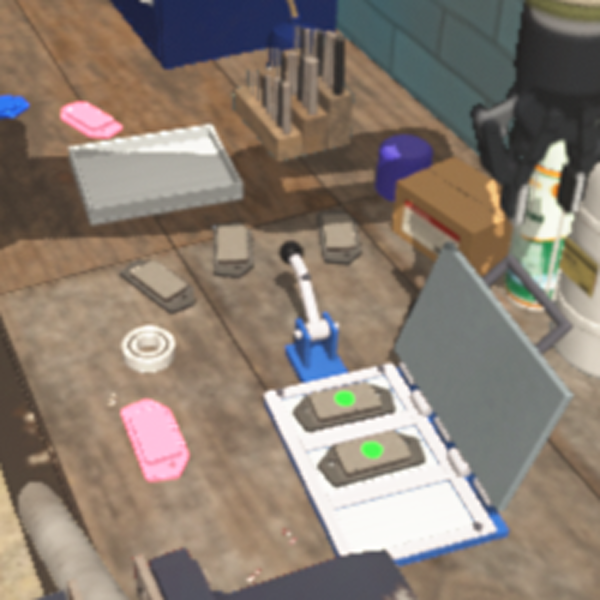

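The lid leans on its back stop. Green dots mark done pads in the +y recess, crop (344,399), and the middle recess, crop (372,450); the -y recess at (420,515) is empty. I'll clear the arm to the left and measure the clamp.

```bash
python3 -m jog '[{"offset":[4,-3,0],"dr":[0,0,0],"claw":7},{"offset":[33,-24,0],"dr":[0,0,0],"claw":7},{"offset":[33,-24,0],"dr":[0,0,0],"claw":7},{"offset":[33,-24,0],"dr":[0,0,0],"claw":7},{"offset":[33,-24,0],"dr":[0,0,0],"claw":7},{"offset":[33,-24,0],"dr":[0,0,0],"claw":7},{"offset":[33,-24,0],"dr":[0,0,0],"claw":7},{"offset":[33,-24,0],"dr":[0,0,0],"claw":7},{"offset":[33,-24,0],"dr":[0,0,0],"claw":7},{"offset":[33,-24,0],"dr":[0,0,0],"claw":7}]'|egrep 'pos|for|gap'
python3 - <<'E'
from h import *
T,_=snap('top','t4.png');S,_=snap('side','s4.png')
ht=cv2.cvtColor(T,cv2.COLOR_RGB2HSV).astype(int);hs=cv2.cvtColor(S,cv2.COLOR_RGB2HSV).astype(int)
for n,h in(('top',ht),('side',hs)):
    m=((h[...,0]>50)&(h[...,0]<75)&(h[...,1]>150)).astype(np.uint8)
    k,l,s,c=cv2.connectedComponentsWithStats(m)
    print(n,[(s[i,4],c[i].round(1),onz(n,*c[i],24).round(1)) for i in range(1,k) if s[i,4]>5])
print('expect',[cl(0,y).round(1) for y in(68,0,-68)])
cv2.imwrite('pics/c8.png',np.hstack([cv2.resize(T[190:280,370:470,::-1],(400,360),interpolation=cv2.INTER_CUBIC),cv2.resize(S[290:400,320:440,::-1],(392,360),interpolation=cv2.INTER_CUBIC)]))
E
```

```text
eef_pos: [450.8, 252.3, 250.5]
force: [1.1, 0.2, -0.6]
finger_gap: 70.3
gripper_force: 0.0
top [(np.int32(11), array([399.7, 234.4]), array([535.3, -23.5,  24. ])), (np.int32(12), array([421.9, 234.3]), array([528.3, -88.9,  24. ]))]
side [(np.int32(6), array([447.5, 253. ]), array([847.9,  87.7,  24. ])), (np.int32(10), array([436.7, 270.8]), array([779.7,  38.4,  24. ])), (np.int32(27), array([363.1, 315.7]), array([538.3, -26.6,  24. ])), (np.int32(32), array([374.5, 337. ]), array([530.9, -91.6,  24. ]))]
expect [array([536.3, -23.4]), array([529., -91.]), array([ 521.7, -158.6])]
```

View pics/c8.png

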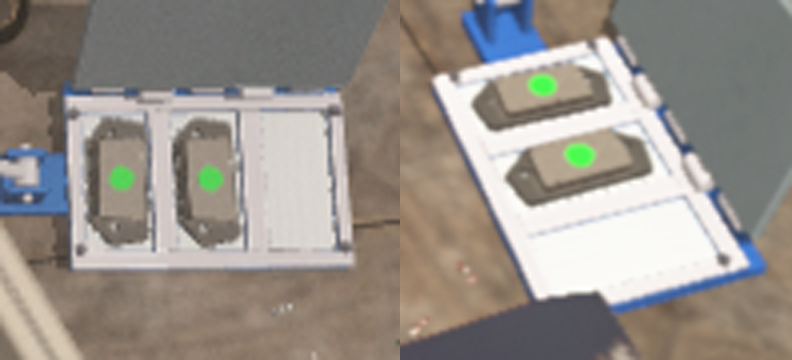

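The top and side views agree: green dots at (535,-23.5) and (528.3,-89), against (536,-23.4) and (529,-91) predicted. The -y recess is empty. Now the done pad in the middle recess.

```bash
python3 -m jog '[{"offset":[-4,1,2],"dr":[0,0,0.1],"claw":6},{"offset":[-33.2,11.5,9],"dr":[0,0,1.57],"claw":5.5},{"offset":[-33.2,11.5,9],"dr":[0,0,1.57],"claw":5.5},{"offset":[-33.2,11.5,9],"dr":[0,0,1.57],"claw":5.5},{"offset":[-33.2,11.5,9],"dr":[0,0,1.57],"claw":5.5},{"offset":[-33.2,11.5,9],"dr":[0,0,1.57],"claw":5.5},{"offset":[-33.2,11.5,9],"dr":[0,0,1.57],"claw":5.5},{"offset":[-33.2,11.5,9],"dr":[0,0,1.57],"claw":5.5},{"offset":[-33.2,11.5,9],"dr":[0,0,1.57],"claw":5.5},{"offset":[-33.2,11.5,9],"dr":[0,0,1.57],"claw":5.5}]'|egrep 'pos|for|gap'
python3 - <<'E'
from h import *
print('pocket0',onz('top',444.4,234.8,14),'tri dots',tri(399.7,234.4,363.1,315.7),tri(421.9,234.3,374.5,337))
need(529.3,-90.7,120,-96.2)
E
```

```text
eef_pos: [530.6, -99.0, 161.6]
force: [0.5, 0.7, -0.3]
finger_gap: 55.2
gripper_force: 0.0
pocket0 [ 521.63435439 -157.98934851   14.        ] tri dots (array([537.5, -24.5,  21.8]), 3.7) (array([530.3, -89.9,  21.9]), 3.0)
t21.4 at [530.6 -99.  161.6] ang -77.0 q [-0.27  0.01  1.74 -0.01  1.39  1.07] F [ 0.5  0.7 -0.3] gap 55.2 | off [ 0.08 -0.88  4.16] dr [0.011 0.004 0.335]
```

```bash
python3 -m jog '[{"offset":[0,-0.9,4],"dr":[0,0,0.11],"claw":5.5},{"offset":[0,-0.9,6],"dr":[0,0,0.335],"claw":5.5},{"offset":[0,-0.9,8],"dr":[0,0,0.335],"claw":5.5},{"offset":[0,-0.9,10],"dr":[0,0,0.335],"claw":5.5},{"offset":[0,-0.9,10],"dr":[0,0,0.335],"claw":5.5},{"offset":[0,-0.9,10],"dr":[0,0,0.335],"claw":5.5}]'|egrep 'pos|for|gap'
python3 - <<'E'
from h import *
need(529.3,-90.7,19,-96.2)
E
```

```text
eef_pos: [527.8, -85.3, 62.3]
force: [0.2, -0.2, 0.0]
finger_gap: 54.7
gripper_force: 0.0
t21.9 at [527.8 -85.3  62.3] ang -95.6 q [-0.25  0.11  1.83 -0.01  1.2   1.42] F [ 0.2 -0.2  0. ] gap 54.7 | off [0.22 0.48 4.34] dr [0.009 0.003 0.011]
```

```bash
python3 -m jog '[{"offset":[0.2,0.45,2],"dr":[0,0,0.01],"claw":5.5},{"offset":[0.2,0.45,3.5],"dr":[0,0,0.01],"claw":5.5},{"offset":[0.2,0.45,4.1],"dr":[0,0,0.01],"claw":5.5},{"offset":[0.2,0.45,4.1],"dr":[0,0,0.01],"claw":5.5},{"offset":[0.2,0.45,4.1],"dr":[0,0,0.01],"claw":5.5}]'|egrep 'pos|for|gap'
python3 -c "
from h import *
need(529.3,-90.7,19,-96.2)"
```

```text
eef_pos: [531.3, -90.3, 23.5]
force: [-0.2, -0.1, 0.5]
finger_gap: 55.0
gripper_force: 0.0
t22.4 at [531.3 -90.3  23.5] ang -96.1 q [-0.26  0.17  1.84 -0.01  1.12  1.42] F [-0.2 -0.1  0.5] gap 55.0 | off [-0.2   0.06  0.45] dr [ 0.009 -0.001  0.001]
```

```bash
python3 -m jog '[{"offset":[-0.1,0,0.4],"dr":[0,0,0],"claw":5.5},{"offset":[-0.1,0,0.4],"dr":[0,0,0],"claw":5.5},{"offset":[-0.1,0,0.4],"dr":[0,0,0],"claw":2.5},{"offset":[-0.1,0,0.4],"dr":[0,0,0],"claw":2},{"offset":[-0.1,0,0.4],"dr":[0,0,0],"claw":2},{"offset":[-0.1,0,0.4],"dr":[0,0,0],"claw":2},{"offset":[-0.1,0,0.4],"dr":[0,0,0],"claw":2}]'|egrep 'pos|for|gap'
python3 -m jog '[{"offset":[0,0,-2],"dr":[0,0,0],"claw":2},{"offset":[0,0,-5],"dr":[0,0,0],"claw":2},{"offset":[0,0,-9],"dr":[0,0,0],"claw":2},{"offset":[0,0,-13],"dr":[0,0,0],"claw":2},{"offset":[0,0,-13],"dr":[0,0,0],"claw":2}]'|egrep 'pos|for|gap'
python3 -c "
from h import *
need(550,418,120,-6.8)"
```

```text
eef_pos: [530.3, -90.0, 19.3]
force: [-2.1, 1.2, 5.3]
finger_gap: 31.1
gripper_force: 58.9
eef_pos: [534.9, -89.9, 158.0]
force: [1.7, -1.1, 0.1]
finger_gap: 30.9
gripper_force: 59.9
t23.4 at [534.9 -89.9 158. ] ang -96.1 q [-0.26  0.01  1.75 -0.01  1.37  1.42] F [ 1.7 -1.1  0.1] gap 30.9 | off [ -3.97 -50.7    3.19] dr [ 0.019 -0.002 -1.559]
```

```bash
python3 -m jog '[{"offset":[-1,-3,0],"dr":[0,0,-0.1],"claw":2},{"offset":[-4,-50.7,2],"dr":[0,0,-1.56],"claw":2},{"offset":[-4,-50.7,2],"dr":[0,0,-1.56],"claw":2},{"offset":[-4,-50.7,2],"dr":[0,0,-1.56],"claw":2},{"offset":[-4,-50.7,2],"dr":[0,0,-1.56],"claw":2},{"offset":[-4,-50.7,2],"dr":[0,0,-1.56],"claw":2},{"offset":[-4,-50.7,2],"dr":[0,0,-1.56],"claw":2},{"offset":[-4,-50.7,2],"dr":[0,0,-1.56],"claw":2},{"offset":[-4,-50.7,2],"dr":[0,0,-1.56],"claw":2},{"offset":[-4,-50.7,2],"dr":[0,0,-1.56],"claw":2}]'|egrep 'pos|for|gap'
python3 -c "
from h import *
need(550,418,60,-6.8)"
```

```text
eef_pos: [539.3, 318.4, 128.6]
force: [1.3, 0.4, -2.0]
finger_gap: 31.3
gripper_force: 59.9
t24.2 at [539.3 318.4 128.6] ang -25.6 q [ 0.46  0.27  1.52 -0.01  1.36  0.9 ] F [ 1.3  0.4 -2. ] gap 31.3 | off [ 9.5  -3.36  6.77] dr [ 0.002  0.009 -0.328]
```

```bash
python3 -m jog '[{"offset":[4,-1.4,2],"dr":[0,0,-0.12],"claw":2},{"offset":[9.5,-3.3,4],"dr":[0,0,-0.328],"claw":2},{"offset":[9.5,-3.3,6],"dr":[0,0,-0.328],"claw":2},{"offset":[9.5,-3.3,7],"dr":[0,0,-0.328],"claw":2},{"offset":[9.5,-3.3,7],"dr":[0,0,-0.328],"claw":2},{"offset":[9.5,-3.3,7],"dr":[0,0,-0.328],"claw":2},{"offset":[9.5,-3.3,7],"dr":[0,0,-0.328],"claw":2}]'|egrep 'pos|for|gap'
python3 -c "
from h import *
need(550,418,12,-6.8)"
```

```text
eef_pos: [552.5, 414.8, 59.4]
force: [0.4, 0.2, -0.7]
finger_gap: 31.4
gripper_force: 60.0
t24.8 at [552.5 414.8  59.4] ang -7.3 q [ 0.57  0.5   1.36 -0.01  1.29  0.7 ] F [ 0.4  0.2 -0.7] gap 31.4 | off [ 0.32 -0.29  4.74] dr [ 0.001  0.008 -0.008]
```

```bash
python3 -m jog '[{"offset":[0.2,-0.2,2],"dr":[0,0,0],"claw":2},{"offset":[0.2,-0.2,3.5],"dr":[0,0,0],"claw":2},{"offset":[0.2,-0.2,4.4],"dr":[0,0,0],"claw":2},{"offset":[0.2,-0.2,4.7],"dr":[0,0,0],"claw":2},{"offset":[0.2,-0.2,4.7],"dr":[0,0,0],"claw":2},{"offset":[0.2,-0.2,4.7],"dr":[0,0,0],"claw":2}]'|egrep 'pos|for|gap'
python3 -m jog '[{"offset":[0,0,0],"dr":[0,0,0],"claw":3.5},{"offset":[0,0,0],"dr":[0,0,0],"claw":4.5},{"offset":[0,0,-1],"dr":[0,0,0],"claw":4.5},{"offset":[0,0,-5],"dr":[0,0,0],"claw":4.5},{"offset":[0,0,-9],"dr":[0,0,0],"claw":4.5},{"offset":[0,0,-13],"dr":[0,0,0],"claw":4.5}]'|egrep 'pos|for|gap'
python3 -c "
from h import *
need(537,-24.2,130,-96.2)"
```

```text
eef_pos: [550.3, 416.8, 11.7]
force: [-0.3, -0.6, -0.4]
finger_gap: 31.2
gripper_force: 60.1
eef_pos: [549.4, 418.1, 142.6]
force: [0.7, -0.6, 0.3]
finger_gap: 45.0
gripper_force: 0.0
t25.8 at [549.4 418.1 142.6] ang -7.2 q [ 0.58  0.43  1.3  -0.01  1.42  0.71] F [ 0.7 -0.6  0.3] gap 45.0 | off [-44.03   4.29   1.69] dr [0.007 0.008 1.554]
```

```bash
python3 -m jog '[{"offset":[-3,0.3,0],"dr":[0,0,0.1],"claw":5.5},{"offset":[-44,4.2,0],"dr":[0,0,1.555],"claw":5.5},{"offset":[-44,4.2,0],"dr":[0,0,1.555],"claw":5.5},{"offset":[-44,4.2,0],"dr":[0,0,1.555],"claw":5.5},{"offset":[-44,4.2,0],"dr":[0,0,1.555],"claw":5.5},{"offset":[-44,4.2,0],"dr":[0,0,1.555],"claw":5.5},{"offset":[-44,4.2,0],"dr":[0,0,1.555],"claw":5.5},{"offset":[-44,4.2,0],"dr":[0,0,1.555],"claw":5.5},{"offset":[-44,4.2,0],"dr":[0,0,1.555],"claw":5.5},{"offset":[-44,4.2,0],"dr":[0,0,1.555],"claw":5.5}]'|egrep 'pos|for|gap'
python3 -c "
from h import *
need(537,-24.2,70,-96.2)"
```

```text
eef_pos: [537.8, 11.6, 146.0]
force: [1.6, -0.2, -0.1]
finger_gap: 55.0
gripper_force: 0.0
t26.6 at [537.8  11.6 146. ] ang -77.7 q [-0.07  0.02  1.76 -0.01  1.36  1.29] F [ 1.6 -0.2 -0.1] gap 55.0 | off [-0.83  3.42  7.63] dr [ 0.009 -0.     0.323]
```

```bash
python3 -m jog '[{"offset":[-0.8,3.4,0],"dr":[0,0,0.12],"claw":5.5},{"offset":[-0.8,3.4,3],"dr":[0,0,0.323],"claw":5.5},{"offset":[-0.8,3.4,6],"dr":[0,0,0.323],"claw":5.5},{"offset":[-0.8,3.4,8],"dr":[0,0,0.323],"claw":5.5},{"offset":[-0.8,3.4,8],"dr":[0,0,0.323],"claw":5.5},{"offset":[-0.8,3.4,8],"dr":[0,0,0.323],"claw":5.5}]'|egrep 'pos|for|gap'
python3 -c "
from h import *
need(537,-24.2,19,-96.2)"
```

```text
eef_pos: [536.6, -22.1, 64.8]
force: [0.8, 0.1, 0.2]
finger_gap: 55.1
gripper_force: 0.0
t27.1 at [536.6 -22.1  64.8] ang -95.8 q [-0.13  0.11  1.83 -0.01  1.21  1.55] F [0.8 0.1 0.2] gap 55.1 | off [0.07 0.16 4.58] dr [0.009 0.002 0.006]
```

```bash
python3 -m jog '[{"offset":[0,0.15,2],"dr":[0,0,0.006],"claw":5.5},{"offset":[0,0.15,3.5],"dr":[0,0,0.006],"claw":5.5},{"offset":[0,0.15,4.3],"dr":[0,0,0.006],"claw":5.5},{"offset":[0,0.15,4.7],"dr":[0,0,0.006],"claw":5.5},{"offset":[0,0.15,4.7],"dr":[0,0,0.006],"claw":5.5},{"offset":[0,0.15,4.7],"dr":[0,0,0.006],"claw":2},{"offset":[0,0.15,4.7],"dr":[0,0,0.006],"claw":2},{"offset":[0,0.15,4.7],"dr":[0,0,0.006],"claw":2},{"offset":[0,0.15,4.7],"dr":[0,0,0.006],"claw":2},{"offset":[0,0.15,4.7],"dr":[0,0,0.006],"claw":2}]'|egrep 'pos|for|gap'
python3 -m jog '[{"offset":[0,0,-2],"dr":[0,0,0],"claw":2},{"offset":[0,0,-5],"dr":[0,0,0],"claw":2},{"offset":[0,0,-9],"dr":[0,0,0],"claw":2},{"offset":[0,0,-13],"dr":[0,0,0],"claw":2},{"offset":[0,0,-13],"dr":[0,0,0],"claw":2}]'|egrep 'pos|for|gap'
python3 -c "
from h import *
need(466,428,120,-6.8)"
```

```text
eef_pos: [538.5, -24.2, 19.9]
force: [-1.7, 0.4, 6.4]
finger_gap: 31.0
gripper_force: 58.9
eef_pos: [542.8, -23.5, 158.6]
force: [1.6, 0.1, 1.1]
finger_gap: 31.3
gripper_force: 59.7
t28.4 at [542.8 -23.5 158.6] ang -96.2 q [-0.13  0.01  1.75 -0.01  1.37  1.55] F [1.6 0.1 1.1] gap 31.3 | off [-12.56 -44.09   3.26] dr [ 0.019 -0.004 -1.56 ]
```

```bash
python3 -m jog '[{"offset":[-1,-3,0],"dr":[0,0,-0.1],"claw":2},{"offset":[-12.5,-44,1],"dr":[0,0,-1.56],"claw":2},{"offset":[-12.5,-44,1],"dr":[0,0,-1.56],"claw":2},{"offset":[-12.5,-44,1],"dr":[0,0,-1.56],"claw":2},{"offset":[-12.5,-44,1],"dr":[0,0,-1.56],"claw":2},{"offset":[-12.5,-44,1],"dr":[0,0,-1.56],"claw":2},{"offset":[-12.5,-44,1],"dr":[0,0,-1.56],"claw":2},{"offset":[-12.5,-44,1],"dr":[0,0,-1.56],"claw":2},{"offset":[-12.5,-44,1],"dr":[0,0,-1.56],"claw":2},{"offset":[-12.5,-44,1],"dr":[0,0,-1.56],"claw":2}]'|egrep 'pos|for|gap'
python3 -c "
from h import *
need(466,428,65,-6.8)"
```

```text
eef_pos: [468.5, 380.0, 136.4]
force: [-0.4, 0.8, -1.3]
finger_gap: 31.0
gripper_force: 59.7
t29.2 at [468.5 380.  136.4] ang -25.6 q [ 0.6   0.21  1.58 -0.01  1.36  1.05] F [-0.4  0.8 -1.3] gap 31.0 | off [ 4.27 -2.33  7.1 ] dr [ 0.003  0.008 -0.329]
```

```bash
python3 -m jog '[{"offset":[4.2,-2.3,1],"dr":[0,0,-0.12],"claw":2},{"offset":[4.2,-2.3,4],"dr":[0,0,-0.329],"claw":2},{"offset":[4.2,-2.3,7],"dr":[0,0,-0.329],"claw":2},{"offset":[4.2,-2.3,7.3],"dr":[0,0,-0.329],"claw":2},{"offset":[4.2,-2.3,7.3],"dr":[0,0,-0.329],"claw":2},{"offset":[4.2,-2.3,7.3],"dr":[0,0,-0.329],"claw":2}]'|egrep 'pos|for|gap'
python3 -c "
from h import *
need(466,428,11,-6.8)"
```

```text
eef_pos: [467.2, 424.7, 63.4]
force: [0.8, 0.8, -1.0]
finger_gap: 31.0
gripper_force: 59.9
t29.7 at [467.2 424.7  63.4] ang -7.4 q [ 0.66  0.35  1.55 -0.01  1.25  0.79] F [ 0.8  0.8 -1. ] gap 31.0 | off [ 0.36 -0.16  5.24] dr [ 0.001  0.009 -0.01 ]
```

```bash
python3 -m jog '[{"offset":[0.3,-0.1,2],"dr":[0,0,0],"claw":2},{"offset":[0.3,-0.1,4],"dr":[0,0,0],"claw":2},{"offset":[0.3,-0.1,5],"dr":[0,0,0],"claw":2},{"offset":[0.3,-0.1,5.3],"dr":[0,0,0],"claw":2},{"offset":[0.3,-0.1,5.3],"dr":[0,0,0],"claw":2},{"offset":[0.3,-0.1,5.3],"dr":[0,0,0],"claw":2}]'|egrep 'pos|for|gap'
python3 -m jog '[{"offset":[0,0,0],"dr":[0,0,0],"claw":3.5},{"offset":[0,0,0],"dr":[0,0,0],"claw":4.5},{"offset":[0,0,-1],"dr":[0,0,0],"claw":4.5},{"offset":[0,0,-5],"dr":[0,0,0],"claw":4.5},{"offset":[0,0,-9],"dr":[0,0,0],"claw":4.5},{"offset":[0,0,-13],"dr":[0,0,0],"claw":4.5}]'|egrep 'pos|for|gap'
cat >> h.py <<'E'
def pads(T,S):
    ht=cv2.cvtColor(T,cv2.COLOR_RGB2HSV).astype(int);hs=cv2.cvtColor(S,cv2.COLOR_RGB2HSV).astype(int)
    for n,h,v,s,b in(('top',ht,152,50,(296,190,340,292)),('side',hs,180,60,(262,232,378,284))):
        m=np.zeros((480,640),np.uint8);x0,y0,x1,y1=b
        m[y0:y1,x0:x1]=((h[...,2]>v)&(h[...,1]<s)&(h[...,1]>30))[y0:y1,x0:x1]
        m=cv2.morphologyEx(m,cv2.MORPH_OPEN,np.ones((3,3),np.uint8));k,l,st,c=cv2.connectedComponentsWithStats(m)
        for i in range(1,k):
            if st[i,4]>70: print(n,c[i].round(0),wrect(n,(l==i).astype(np.uint8),12))
E
python3 - <<'E'
from h import *
need(445.5,224.3,100,16)
T,_=snap('top','t5.png');S,_=snap('side','s5.png')
pads(T,S)
cv2.imwrite('pics/c9.png',np.hstack([cv2.resize(T[180:320,210:350,::-1],(400,400),interpolation=cv2.INTER_CUBIC),cv2.resize(S[180:300,240:380,::-1],(400,400),interpolation=cv2.INTER_CUBIC)]))
E
```

```text
eef_pos: [467.4, 428.0, 12.0]
force: [-1.9, -1.8, 5.3]
finger_gap: 31.4
gripper_force: 69.0
eef_pos: [465.6, 428.2, 140.9]
force: [0.6, 0.2, 0.3]
finger_gap: 44.8
gripper_force: 0.0
t30.7 at [465.6 428.2 140.9] ang -7.2 q [ 0.67  0.28  1.48 -0.01  1.38  0.79] F [0.6 0.2 0.3] gap 44.8 | off [-20.45   0.56   4.29] dr [-0.003  0.01  -0.405]
top [312. 204.] [661.  227.   54.9  31.9  70.7]
top [307. 243.] [540.6 251.2  62.5  32.   68.3]
top [320. 275.] [443.5 224.4  63.   32.2 -71.7]
```

View pics/c9.png

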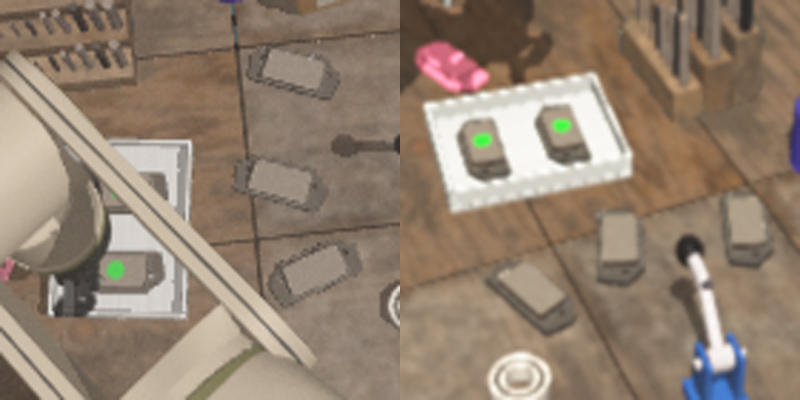

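Both done pads sit in the tray: dots at left crop (116,270) and right crop (482,140), (561,126). The middle fresh pad has been knocked to left crop (280,182), world (541,251). Next is the nearest fresh pad.

```bash
python3 -m jog '[{"offset":[-4,0,0],"dr":[0,0,-0.1],"claw":5.5},{"offset":[-20.4,0.5,2],"dr":[0,0,-0.41],"claw":5.5},{"offset":[-20.4,0.5,4],"dr":[0,0,-0.41],"claw":5.5},{"offset":[-20.4,0.5,6],"dr":[0,0,-0.41],"claw":5.5},{"offset":[-20.4,0.5,8],"dr":[0,0,-0.41],"claw":5.5},{"offset":[-20.4,0.5,8],"dr":[0,0,-0.41],"claw":5.5},{"offset":[-20.4,0.5,8],"dr":[0,0,-0.41],"claw":5.5}]'|egrep 'pos|for|gap'
python3 -c "
from h import *
need(445.7,224.2,7,16.5)"
```

```text
eef_pos: [442.6, 220.9, 57.5]
force: [-0.8, 0.1, -0.1]
finger_gap: 54.8
gripper_force: 0.0
t31.4 at [442.6 220.9  57.5] ang 16.2 q [ 0.37  0.02  1.94 -0.01  1.2   0.09] F [-0.8  0.1 -0.1] gap 54.8 | off [0.28 0.44 5.04] dr [-0.01   0.01  -0.006]
```

```bash
python3 -m jog '[{"offset":[0.25,0.35,2],"dr":[0,0,0],"claw":5.5},{"offset":[0.25,0.35,4],"dr":[0,0,0],"claw":5.5},{"offset":[0.25,0.35,4.8],"dr":[0,0,0],"claw":5.5},{"offset":[0.25,0.35,5],"dr":[0,0,0],"claw":5.5},{"offset":[0.25,0.35,5],"dr":[0,0,0],"claw":5.5},{"offset":[0.25,0.35,5],"dr":[0,0,0],"claw":2},{"offset":[0.25,0.35,5],"dr":[0,0,0],"claw":2},{"offset":[0.25,0.35,5],"dr":[0,0,0],"claw":2},{"offset":[0.25,0.35,5],"dr":[0,0,0],"claw":2},{"offset":[0.25,0.35,5],"dr":[0,0,0],"claw":2}]'|egrep 'pos|for|gap'
python3 -m jog '[{"offset":[0,0,-2],"dr":[0,0,0],"claw":2},{"offset":[0,0,-5],"dr":[0,0,0],"claw":2},{"offset":[0,0,-9],"dr":[0,0,0],"claw":2},{"offset":[0,0,-13],"dr":[0,0,0],"claw":2},{"offset":[0,0,-13],"dr":[0,0,0],"claw":2}]'|egrep 'pos|for|gap'
python3 -c "
from h import *
need(*cl(0,-68),100,83.8)"
```

```text
eef_pos: [448.7, 228.2, 11.7]
force: [-0.0, 0.1, 2.5]
finger_gap: 20.0
gripper_force: 1.3
eef_pos: [453.1, 231.0, 150.4]
force: [2.3, 0.2, 0.6]
finger_gap: 19.9
gripper_force: 0.0
t32.6 at [453.1 231.  150.4] ang 16.3 q [ 0.38 -0.07  1.85 -0.01  1.36  0.09] F [2.3 0.2 0.6] gap 19.9 | off [-39.28  -4.43   5.28] dr [ 0.005  0.012 -1.178]
```

The grip closed above the block (z 11.7), so it missed. I'll check the pad's position and go back lower.

```bash
python3 -m jog '[{"offset":[10,6,0],"dr":[0,0,0],"claw":5.5},{"offset":[10,6,0],"dr":[0,0,0],"claw":5.5},{"offset":[10,6,0],"dr":[0,0,0],"claw":5.5},{"offset":[10,6,0],"dr":[0,0,0],"claw":5.5},{"offset":[10,6,0],"dr":[0,0,0],"claw":5.5}]'|egrep 'pos|for|gap'
python3 - <<'E'
from h import *
T,_=snap('top');S,_=snap('side'); pads(T,S)
need(445.7,224.2,60,16.5)
E
```

```text
eef_pos: [477.5, 343.2, 139.2]
force: [-0.1, -1.0, -0.1]
finger_gap: 55.1
gripper_force: 0.0
top [312. 204.] [660.4 224.2  62.2  33.7  69.2]
top [318. 258.] [497.3 221.  236.3  51.2  31.7]
top [314. 277.] [438.4 241.5  32.9  27.5  20.4]
t33.1 at [477.4 341.4 139.5] ang 16.3 q [ 0.54  0.16  1.62 -0.01  1.36  0.25] F [-0.3  0.  -0.8] gap 54.9 | off [-10.28  -6.31   8.07] dr [-0.004  0.009 -0.003]
```

```bash
python3 - <<'E'
from h import *
S,_=snap('side','s6.png'); h=cv2.cvtColor(S,cv2.COLOR_RGB2HSV).astype(int)
print(h[268,286],h[260,324],h[247,361])
m=np.zeros((480,640),np.uint8); b=(262,232,378,284);x0,y0,x1,y1=b
m[y0:y1,x0:x1]=((h[...,2]>180)&(h[...,1]<60)&(h[...,1]>30))[y0:y1,x0:x1]
k,l,st,c=cv2.connectedComponentsWithStats(m)
for i in range(1,k):
    if st[i,4]>20: print(st[i,4],c[i],wrect('side',(l==i).astype(np.uint8),12))
A=np.load('side0.npz')['im']
cv2.imwrite('pics/c10.png',cv2.resize(S[190:310,240:380,::-1],(700,600),interpolation=cv2.INTER_CUBIC))
E
```

```text
[ 17  55 177] [ 17  48 107] [ 17  52 177]
```

View pics/c10.png

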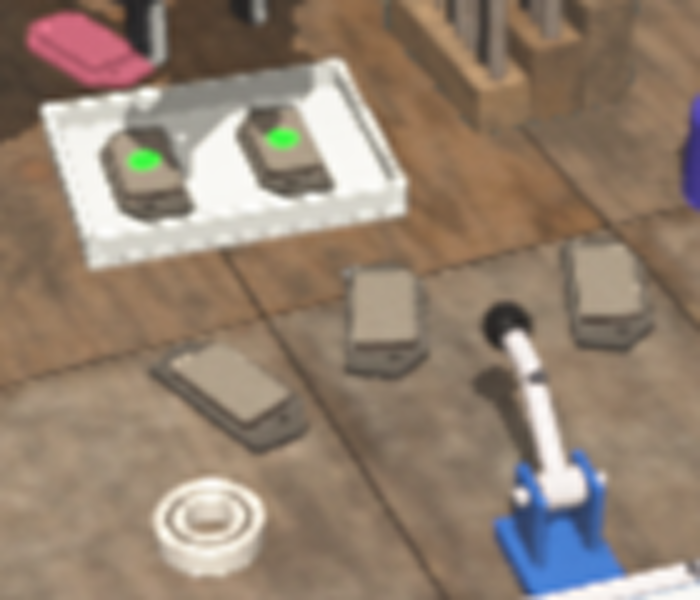

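The pads look undisturbed, with the near one at crop (232,382) and the middle one at (387,302). The side brightness threshold needs lowering.

```bash
sed -i "s/hs,180,60,/hs,165,62,/" h.py; python3 - <<'E'
from h import *
S=cv2.imread('pics/s6.png')[:,:,::-1]; T=np.zeros_like(S); pads(T,S)
need(445.7,224.2,60,16.5)
E
```

```text
side [361. 245.] [665.2 223.7  59.2  30.5  66.4]
side [316. 251.] [542.5 247.9  57.3  30.   66.4]
side [286. 266.] [446.7 223.   62.2  34.6 -75.6]
t33.2 at [477.6 341.  139.8] ang 16.3 q [ 0.54  0.16  1.62 -0.01  1.36  0.25] F [ 0.9 -0.1 -0.7] gap 55.0 | off [-10.25  -6.31   8.09] dr [-0.004  0.009 -0.003]
```

```bash
python3 -m jog '[{"offset":[-4,-2.5,0],"dr":[0,0,0],"claw":5.5},{"offset":[-8,-5,3],"dr":[0,0,0],"claw":5.5},{"offset":[-10.2,-6.3,6],"dr":[0,0,0],"claw":5.5},{"offset":[-10.2,-6.3,9],"dr":[0,0,0],"claw":5.5},{"offset":[-10.2,-6.3,9.5],"dr":[0,0,0],"claw":5.5},{"offset":[-10.2,-6.3,9.5],"dr":[0,0,0],"claw":5.5},{"offset":[-10.2,-6.3,9.5],"dr":[0,0,0],"claw":5.5},{"offset":[-10.2,-6.3,9.5],"dr":[0,0,0],"claw":5.5},{"offset":[-10.2,-6.3,9.5],"dr":[0,0,0],"claw":5.5}]'|egrep 'pos|for|gap'
python3 -c "
from h import *
need(445.7,224.2,7,16.5)"
```

```text
eef_pos: [448.1, 227.0, 48.8]
force: [0.1, 0.4, -1.1]
finger_gap: 55.0
gripper_force: 0.0
t34.0 at [448.1 227.   48.8] ang 16.4 q [ 0.37  0.04  1.93 -0.01  1.17  0.09] F [ 0.1  0.4 -1.1] gap 55.0 | off [-0.17 -0.31  4.18] dr [ 0.001  0.008 -0.002]
```

```bash
python3 -m jog '[{"offset":[-0.15,-0.3,2],"dr":[0,0,0],"claw":5.5},{"offset":[-0.15,-0.3,3.8],"dr":[0,0,0],"claw":5.5},{"offset":[-0.15,-0.3,4.1],"dr":[0,0,0],"claw":5.5},{"offset":[-0.15,-0.3,4.1],"dr":[0,0,0],"claw":5.5},{"offset":[-0.15,-0.3,4.1],"dr":[0,0,0],"claw":5.5},{"offset":[-0.15,-0.3,4.1],"dr":[0,0,0],"claw":5.5}]'|egrep 'pos|for|gap'
python3 -c "
from h import *
need(446,224.2,7,16.5)"
```

```text
eef_pos: [444.7, 223.5, 6.7]
force: [0.2, -0.5, -0.2]
finger_gap: 55.2
gripper_force: 0.0
t34.5 at [444.7 223.5   6.7] ang 16.4 q [ 0.37  0.1   1.96 -0.01  1.08  0.09] F [ 0.2 -0.5 -0.2] gap 55.2 | off [ 0.03  0.15 -0.03] dr [-0.001  0.008 -0.003]
```

```bash
python3 -m jog '[{"offset":[0,0.1,0],"dr":[0,0,0],"claw":4},{"offset":[0,0.1,0],"dr":[0,0,0],"claw":2},{"offset":[0,0.1,0],"dr":[0,0,0],"claw":2},{"offset":[0,0.1,0],"dr":[0,0,0],"claw":2},{"offset":[0,0.1,0],"dr":[0,0,0],"claw":2}]'|egrep 'pos|for|gap'
python3 -m jog '[{"offset":[0,0,-2],"dr":[0,0,0],"claw":2},{"offset":[0,0,-5],"dr":[0,0,0],"claw":2},{"offset":[0,0,-9],"dr":[0,0,0],"claw":2},{"offset":[0,0,-13],"dr":[0,0,0],"claw":2},{"offset":[0,0,-13],"dr":[0,0,0],"claw":2}]'|egrep 'pos|for|gap'
python3 -c "
from h import *
need(*cl(0,-68),100,83.8)"
```

```text
eef_pos: [445.7, 223.6, 6.7]
force: [-1.7, -0.6, 7.8]
finger_gap: 31.4
gripper_force: 58.6
eef_pos: [449.4, 226.2, 144.6]
force: [1.3, -0.6, 0.0]
finger_gap: 31.3
gripper_force: 60.1
t35.3 at [449.4 226.2 144.6] ang 16.3 q [ 0.37 -0.08  1.87 -0.01  1.35  0.09] F [ 1.3 -0.6  0. ] gap 31.3 | off [-38.93  -3.93   4.7 ] dr [ 0.005  0.012 -1.178]
```

```bash
python3 -m jog '[{"offset":[-4,-0.4,0],"dr":[0,0,-0.1],"claw":2},{"offset":[-39,-4,0],"dr":[0,0,-1.178],"claw":2},{"offset":[-39,-4,0],"dr":[0,0,-1.178],"claw":2},{"offset":[-39,-4,0],"dr":[0,0,-1.178],"claw":2},{"offset":[-39,-4,0],"dr":[0,0,-1.178],"claw":2},{"offset":[-39,-4,0],"dr":[0,0,-1.178],"claw":2},{"offset":[-39,-4,0],"dr":[0,0,-1.178],"claw":2},{"offset":[-39,-4,0],"dr":[0,0,-1.178],"claw":2},{"offset":[-39,-4,0],"dr":[0,0,-1.178],"claw":2},{"offset":[-39,-4,0],"dr":[0,0,-1.178],"claw":2}]'|egrep 'gap'
python3 -m jog '[{"offset":[0,0,0],"dr":[0,0,0],"claw":2},{"offset":[0,0,2],"dr":[0,0,0],"claw":2},{"offset":[0,0,4],"dr":[0,0,0],"claw":2},{"offset":[0,0,5],"dr":[0,0,0],"claw":2},{"offset":[0,0,5],"dr":[0,0,0],"claw":2},{"offset":[0,0,5],"dr":[0,0,0],"claw":2},{"offset":[0,0,5],"dr":[0,0,0],"claw":2}]'|egrep 'pos|gap'
python3 -c "
from h import *
need(*cl(0,-68),45,83.8)"
```

```text
finger_gap: 31.4
eef_pos: [513.2, -142.9, 89.4]
finger_gap: 31.6
t36.7 at [ 513.2 -142.9   89.4] ang 79.3 q [-0.36  0.06  1.83 -0.01  1.25 -1.74] F [-0.4 -0.3 -1.1] gap 31.6 | off [-1.11 -1.34  4.46] dr [-0.009  0.002 -0.079]
```

```bash
python3 -m jog '[{"offset":[-1.1,-1.35,1],"dr":[0,0,-0.079],"claw":2},{"offset":[-1.1,-1.35,3],"dr":[0,0,-0.079],"claw":2},{"offset":[-1.1,-1.35,4.4],"dr":[0,0,-0.079],"claw":2},{"offset":[-1.1,-1.35,4.4],"dr":[0,0,-0.079],"claw":2},{"offset":[-1.1,-1.35,4.4],"dr":[0,0,-0.079],"claw":2},{"offset":[-1.1,-1.35,4.4],"dr":[0,0,-0.079],"claw":2},{"offset":[-1.1,-1.35,4.4],"dr":[0,0,-0.079],"claw":2}]'|egrep 'gap'
python3 -c "
from h import *
need(*cl(0,-68),20,83.8)"
```

```text
finger_gap: 31.6
t37.3 at [ 522.1 -159.    46.3] ang 83.8 q [-0.38  0.15  1.82 -0.01  1.17 -1.84] F [ 0.4  0.3 -1.1] gap 31.6 | off [0.05 0.06 2.63] dr [-0.01   0.003  0.   ]
```

```bash
python3 -m jog '[{"offset":[0,0.05,1.5],"dr":[0,0,0],"claw":2},{"offset":[0,0.05,2.4],"dr":[0,0,0],"claw":2},{"offset":[0,0.05,2.7],"dr":[0,0,0],"claw":2},{"offset":[0,0.05,2.7],"dr":[0,0,0],"claw":2},{"offset":[0,0.05,2.7],"dr":[0,0,0],"claw":2}]'|egrep 'pos|force|gap'
python3 -m jog '[{"offset":[0,0,0],"dr":[0,0,0],"claw":3.5},{"offset":[0,0,0],"dr":[0,0,0],"claw":4.5},{"offset":[0,0,0],"dr":[0,0,0],"claw":4.5},{"offset":[0,0,-2],"dr":[0,0,0],"claw":4.5},{"offset":[0,0,-6],"dr":[0,0,0],"claw":4.5},{"offset":[0,0,-10],"dr":[0,0,0],"claw":4.5},{"offset":[0,0,-13],"dr":[0,0,0],"claw":4.5}]'|egrep 'pos|force|gap'
python3 -c "
from h import *
need(541.5,250,140,-22)"
```

```text
eef_pos: [521.2, -158.5, 18.8]
force: [-4.0, 2.6, 7.5]
finger_gap: 31.6
gripper_force: 61.3
eef_pos: [521.5, -157.4, 150.5]
force: [1.1, -0.6, 1.1]
finger_gap: 44.8
gripper_force: 0.0
t38.3 at [ 521.5 -157.4  150.5] ang 83.8 q [-0.38  0.03  1.74 -0.01  1.36 -1.84] F [ 1.1 -0.6  1.1] gap 44.8 | off [ 2.4  40.73  0.66] dr [-0.009 -0.005 -1.295]
```

```bash
python3 -m jog '[{"offset":[0,4,0],"dr":[0,0,-0.1],"claw":5.5},{"offset":[2.4,40.7,0],"dr":[0,0,-1.295],"claw":5.5},{"offset":[2.4,40.7,0],"dr":[0,0,-1.295],"claw":5.5},{"offset":[2.4,40.7,0],"dr":[0,0,-1.295],"claw":5.5},{"offset":[2.4,40.7,0],"dr":[0,0,-1.295],"claw":5.5},{"offset":[2.4,40.7,0],"dr":[0,0,-1.295],"claw":5.5},{"offset":[2.4,40.7,0],"dr":[0,0,-1.295],"claw":5.5},{"offset":[2.4,40.7,0],"dr":[0,0,-1.295],"claw":5.5},{"offset":[2.4,40.7,0],"dr":[0,0,-1.295],"claw":5.5},{"offset":[2.4,40.7,0],"dr":[0,0,-1.295],"claw":5.5}]'|egrep 'gap'
python3 -m jog '[{"offset":[0,0,0],"dr":[0,0,-0.1],"claw":5.5},{"offset":[0,0,1],"dr":[0,0,-0.1],"claw":5.5},{"offset":[0,0,1],"dr":[0,0,-0.1],"claw":5.5},{"offset":[0,0,1],"dr":[0,0,-0.1],"claw":5.5}]'|egrep 'pos|gap'
python3 -c "
from h import *
need(541.5,249.6,50,-22)"
```

```text
finger_gap: 54.5
eef_pos: [540.1, 248.6, 132.2]
finger_gap: 55.0
t39.5 at [540.1 248.6 132.2] ang 159.5 q [ 0.35  0.19  1.61 -0.01  1.35 -2.43] F [-0.1 -0.1  0.2] gap 55.0 | off [-0.23 -0.09  8.22] dr [-0.001 -0.011  0.026]
```

```bash
python3 -m jog '[{"offset":[-0.2,-0.1,4],"dr":[0,0,0.026],"claw":5.5},{"offset":[-0.2,-0.1,8],"dr":[0,0,0.026],"claw":5.5},{"offset":[-0.2,-0.1,8.2],"dr":[0,0,0.026],"claw":5.5},{"offset":[-0.2,-0.1,8.2],"dr":[0,0,0.026],"claw":5.5},{"offset":[-0.2,-0.1,8.2],"dr":[0,0,0.026],"claw":5.5},{"offset":[-0.2,-0.1,8.2],"dr":[0,0,0.026],"claw":5.5}]'|egrep 'gap'
python3 - <<'E'
from h import *
need(541.5,249.6,7,-22)
S,_=snap('side'); pads(np.zeros_like(S),S)
E
```

```text
finger_gap: 54.8
t40.0 at [544.7 250.9  54.9] ang 158.2 q [ 0.35  0.28  1.65 -0.01  1.21 -2.41] F [-0.2  0.2  0.8] gap 54.8 | off [0.21 0.27 4.79] dr [-0.006 -0.006  0.003]
side [361. 245.] [664.2 224.1  59.2  32.6  66.4]
side [316. 251.] [543.7 247.4  57.6  32.   67.1]
```

```bash
python3 -m jog '[{"offset":[0.2,0.25,2],"dr":[0,0,0],"claw":5.5},{"offset":[0.2,0.25,4],"dr":[0,0,0],"claw":5.5},{"offset":[0.2,0.25,4.7],"dr":[0,0,0],"claw":5.5},{"offset":[0.2,0.25,4.7],"dr":[0,0,0],"claw":5.5},{"offset":[0.2,0.25,4.7],"dr":[0,0,0],"claw":5.5},{"offset":[0.2,0.25,4.7],"dr":[0,0,0],"claw":5.5}]'|egrep 'gap'
python3 - <<'E'
from h import *
need(541.5,249.6,7,-22)
E
```

```text
finger_gap: 55.0
t40.5 at [540.8 249.8   6.7] ang 158.2 q [ 0.35  0.34  1.68 -0.01  1.12 -2.41] F [ 0.1  0.5 -0.8] gap 55.0 | off [-0.01 -0.08 -0.03] dr [-0.004 -0.007  0.004]
```

```bash
python3 -m jog '[{"offset":[0,0,0],"dr":[0,0,0],"claw":4},{"offset":[0,0,0],"dr":[0,0,0],"claw":2},{"offset":[0,0,0],"dr":[0,0,0],"claw":2},{"offset":[0,0,0],"dr":[0,0,0],"claw":2},{"offset":[0,0,0],"dr":[0,0,0],"claw":2}]'|egrep 'pos|for|gap'
python3 -m jog '[{"offset":[0,0,-2],"dr":[0,0,0],"claw":2},{"offset":[0,0,-5],"dr":[0,0,0],"claw":2},{"offset":[0,0,-9],"dr":[0,0,0],"claw":2},{"offset":[0,0,-13],"dr":[0,0,0],"claw":2},{"offset":[0,0,-15],"dr":[0,0,0],"claw":2},{"offset":[0,0,-15],"dr":[0,0,0],"claw":2}]'|egrep 'pos|for|gap'
python3 -c "
from h import *
need(*cl(0,0),150,83.8)"
```

```text
eef_pos: [540.8, 249.8, 6.8]
force: [-1.9, -0.8, 7.0]
finger_gap: 32.0
gripper_force: 58.9
eef_pos: [543.4, 252.2, 162.7]
force: [0.8, -0.1, -1.9]
finger_gap: 31.6
gripper_force: 60.1
t41.4 at [543.4 252.2 162.7] ang 158.2 q [ 0.35  0.16  1.58 -0.01  1.39 -2.41] F [ 0.8 -0.1 -1.9] gap 31.6 | off [ 32.4  -11.37   1.43] dr [-0.01   0.007  1.299]
```

```bash
python3 -m jog '[{"offset":[3,-1,0],"dr":[0,0,0.1],"claw":2},{"offset":[32.4,-11.4,0],"dr":[0,0,1.3],"claw":2},{"offset":[32.4,-11.4,0],"dr":[0,0,1.3],"claw":2},{"offset":[32.4,-11.4,0],"dr":[0,0,1.3],"claw":2},{"offset":[32.4,-11.4,0],"dr":[0,0,1.3],"claw":2},{"offset":[32.4,-11.4,0],"dr":[0,0,1.3],"claw":2},{"offset":[32.4,-11.4,0],"dr":[0,0,1.3],"claw":2},{"offset":[32.4,-11.4,0],"dr":[0,0,1.3],"claw":2},{"offset":[32.4,-11.4,0],"dr":[0,0,1.3],"claw":2},{"offset":[32.4,-11.4,0],"dr":[0,0,1.3],"claw":2}]'|egrep 'gap'
python3 -m jog '[{"offset":[0,0,0],"dr":[0,0,0.1],"claw":2},{"offset":[0,0,3],"dr":[0,0,0.1],"claw":2},{"offset":[0,0,6],"dr":[0,0,0.1],"claw":2},{"offset":[0,0,9],"dr":[0,0,0.1],"claw":2},{"offset":[0,0,9],"dr":[0,0,0.1],"claw":2},{"offset":[0,0,9],"dr":[0,0,0.1],"claw":2},{"offset":[0,0,9],"dr":[0,0,0.1],"claw":2}]'|egrep 'pos|gap'
python3 -c "
from h import *
need(*cl(0,0),45,83.8)"
```

```text
finger_gap: 31.4
eef_pos: [525.7, -93.4, 69.0]
finger_gap: 31.5
t42.8 at [525.7 -93.4  69. ] ang 82.3 q [-0.27  0.09  1.84 -0.01  1.21 -1.7 ] F [-0.6  0.2 -1.1] gap 31.5 | off [-0.29  0.3   2.4 ] dr [-0.009  0.001 -0.026]
```

```bash
python3 -m jog '[{"offset":[-0.3,0.3,1],"dr":[0,0,-0.026],"claw":2},{"offset":[-0.3,0.3,2.4],"dr":[0,0,-0.026],"claw":2},{"offset":[-0.3,0.3,2.4],"dr":[0,0,-0.026],"claw":2},{"offset":[-0.3,0.3,2.4],"dr":[0,0,-0.026],"claw":2},{"offset":[-0.3,0.3,2.4],"dr":[0,0,-0.026],"claw":2},{"offset":[-0.3,0.3,2.4],"dr":[0,0,-0.026],"claw":2}]'|egrep 'gap'
python3 -c "
from h import *
need(*cl(0,0),20,83.8)"
```

```text
finger_gap: 31.4
t43.3 at [529.5 -91.1  45.1] ang 83.8 q [-0.26  0.13  1.84 -0.01  1.16 -1.72] F [-0.1 -0.6 -2.3] gap 31.4 | off [0.06 0.03 2.51] dr [-0.009  0.002  0.   ]
```

```bash
python3 -m jog '[{"offset":[0,0.05,1.5],"dr":[0,0,0],"claw":2},{"offset":[0,0.05,2.3],"dr":[0,0,0],"claw":2},{"offset":[0,0.05,2.6],"dr":[0,0,0],"claw":2},{"offset":[0,0.05,2.6],"dr":[0,0,0],"claw":2},{"offset":[0,0.05,2.6],"dr":[0,0,0],"claw":2}]'|egrep 'pos|force|gap'
python3 -m jog '[{"offset":[0,0,0],"dr":[0,0,0],"claw":3.5},{"offset":[0,0,0],"dr":[0,0,0],"claw":4.5},{"offset":[0,0,0],"dr":[0,0,0],"claw":4.5},{"offset":[0,0,-2],"dr":[0,0,0],"claw":4.5},{"offset":[0,0,-6],"dr":[0,0,0],"claw":4.5},{"offset":[0,0,-10],"dr":[0,0,0],"claw":4.5},{"offset":[0,0,-13],"dr":[0,0,0],"claw":4.5}]'|egrep 'pos|force|gap'
python3 -c "
from h import *
need(662.7,223.3,140,-22.5)"
```

```text
eef_pos: [528.6, -90.7, 18.8]
force: [-5.1, 1.8, 6.7]
finger_gap: 31.2
gripper_force: 61.2
eef_pos: [529.3, -89.7, 150.9]
force: [0.7, -1.2, 0.8]
finger_gap: 44.6
gripper_force: 0.0
t44.3 at [529.3 -89.7 150.9] ang 83.8 q [-0.26  0.01  1.76 -0.01  1.37 -1.72] F [ 0.7 -1.2  0.8] gap 44.6 | off [-9.88 32.56  0.81] dr [-0.009 -0.004 -1.286]
```

```bash
python3 -m jog '[{"offset":[0,4,0],"dr":[0,0,-0.1],"claw":5.5},{"offset":[0,8,0],"dr":[0,0,-0.2],"claw":5.5},{"offset":[0,12,0],"dr":[0,0,-0.3],"claw":5.5},{"offset":[-1,16,0],"dr":[0,0,-0.4],"claw":5.5},{"offset":[-9.9,32.5,0],"dr":[0,0,-1.29],"claw":5.5},{"offset":[-9.9,32.5,0],"dr":[0,0,-1.29],"claw":5.5},{"offset":[-9.9,32.5,0],"dr":[0,0,-1.29],"claw":5.5},{"offset":[-9.9,32.5,0],"dr":[0,0,-1.29],"claw":5.5},{"offset":[-9.9,32.5,0],"dr":[0,0,-1.29],"claw":5.5},{"offset":[-9.9,32.5,0],"dr":[0,0,-1.29],"claw":5.5}]'|egrep 'gap'
python3 -m jog '[{"offset":[0,0,0],"dr":[0,0,-0.1],"claw":5.5},{"offset":[0,0,2],"dr":[0,0,-0.1],"claw":5.5},{"offset":[0,0,4],"dr":[0,0,-0.1],"claw":5.5},{"offset":[0,0,4],"dr":[0,0,-0.1],"claw":5.5},{"offset":[0,0,4],"dr":[0,0,-0.1],"claw":5.5}]'|egrep 'pos|gap'
python3 - <<'E'
from h import *
need(662.7,223.3,50,-22.5)
S,_=snap('side'); pads(np.zeros_like(S),S)
E
```

```text
finger_gap: 54.5
eef_pos: [660.7, 222.1, 103.0]
finger_gap: 55.5
t45.6 at [660.7 222.1 103. ] ang 155.4 q [ 0.26  0.48  1.31 -0.01  1.36 -2.46] F [-0.2  0.2 -0.3] gap 55.5 | off [-0.25 -0.13  5.29] dr [ 0.001 -0.011 -0.036]
side [361. 246.] [664.3 221.5  63.7  34.7  68.5]
```

```bash
python3 -m jog '[{"offset":[-0.25,-0.1,3],"dr":[0,0,-0.04],"claw":5.5},{"offset":[-0.25,-0.1,5.3],"dr":[0,0,-0.04],"claw":5.5},{"offset":[-0.25,-0.1,5.3],"dr":[0,0,-0.04],"claw":5.5},{"offset":[-0.25,-0.1,5.3],"dr":[0,0,-0.04],"claw":5.5},{"offset":[-0.25,-0.1,5.3],"dr":[0,0,-0.04],"claw":5.5},{"offset":[-0.25,-0.1,5.3],"dr":[0,0,-0.04],"claw":5.5}]'|egrep 'gap'
python3 - <<'E'
from h import *
need(662.7,223.3,7,-22)
E
```

```text
finger_gap: 54.8
t46.1 at [665.9 224.3  55. ] ang 157.7 q [ 0.26  0.53  1.33 -0.01  1.28 -2.49] F [ 0.2 -0.3  2. ] gap 54.8 | off [0.19 0.28 4.8 ] dr [-0.006 -0.006 -0.005]
```

```bash
python3 -m jog '[{"offset":[0.2,0.25,2],"dr":[0,0,0],"claw":5.5},{"offset":[0.2,0.25,4],"dr":[0,0,0],"claw":5.5},{"offset":[0.2,0.25,4.7],"dr":[0,0,0],"claw":5.5},{"offset":[0.2,0.25,4.7],"dr":[0,0,0],"claw":5.5},{"offset":[0.2,0.25,4.7],"dr":[0,0,0],"claw":5.5},{"offset":[0.2,0.25,4.7],"dr":[0,0,0],"claw":5.5}]'|egrep 'pos|gap'
python3 -m jog '[{"offset":[0,0,0],"dr":[0,0,0],"claw":4},{"offset":[0,0,0],"dr":[0,0,0],"claw":2},{"offset":[0,0,0],"dr":[0,0,0],"claw":2},{"offset":[0,0,0],"dr":[0,0,0],"claw":2},{"offset":[0,0,0],"dr":[0,0,0],"claw":2}]'|egrep 'pos|for|gap'
python3 -m jog '[{"offset":[0,0,-2],"dr":[0,0,0],"claw":2},{"offset":[0,0,-5],"dr":[0,0,0],"claw":2},{"offset":[0,0,-9],"dr":[0,0,0],"claw":2},{"offset":[0,0,-13],"dr":[0,0,0],"claw":2},{"offset":[0,0,-15],"dr":[0,0,0],"claw":2},{"offset":[0,0,-15],"dr":[0,0,0],"claw":2}]'|egrep 'pos|for|gap'
python3 -c "
from h import *
need(560,90,160,83.8)
need(*cl(0,68),160,83.8)"
```

```text
eef_pos: [662.3, 223.0, 7.0]
finger_gap: 55.1
eef_pos: [662.3, 223.0, 7.0]
force: [-1.2, -0.6, 7.0]
finger_gap: 31.5
gripper_force: 59.1
eef_pos: [665.0, 225.0, 163.8]
force: [-0.6, 0.1, -1.1]
finger_gap: 31.4
gripper_force: 60.0
t47.5 at [665.  225.  163.8] ang 157.7 q [ 0.26  0.43  1.25 -0.01  1.45 -2.49] F [-0.6  0.1 -1.1] gap 31.4 | off [16.48  4.6   0.35] dr [-0.011  0.007  1.29 ]
t47.5 at [665.  225.  163.8] ang 157.7 q [ 0.26  0.43  1.25 -0.01  1.45 -2.49] F [-0.6  0.1 -1.1] gap 31.4 | off [27.87  2.49  0.39] dr [-0.011  0.007  1.29 ]
```

```bash
python3 -m jog '[{"offset":[3,0.9,0],"dr":[0,0,0.1],"claw":2},{"offset":[7,2,0],"dr":[0,0,0.22],"claw":2},{"offset":[11,3,0],"dr":[0,0,0.34],"claw":2},{"offset":[15,4.2,0],"dr":[0,0,0.46],"claw":2},{"offset":[18.5,4.6,0],"dr":[0,0,0.58],"claw":2},{"offset":[22,4,0],"dr":[0,0,0.7],"claw":2},{"offset":[25,3.2,0],"dr":[0,0,0.82],"claw":2},{"offset":[27.9,2.5,0],"dr":[0,0,0.94],"claw":2},{"offset":[27.9,2.5,0],"dr":[0,0,1.06],"claw":2},{"offset":[27.9,2.5,0],"dr":[0,0,1.18],"claw":2}]'|egrep 'gap'
python3 -m jog '[{"offset":[0,0,0],"dr":[0,0,0.11],"claw":2},{"offset":[0,0,3],"dr":[0,0,0.11],"claw":2},{"offset":[0,0,6],"dr":[0,0,0.11],"claw":2},{"offset":[0,0,8],"dr":[0,0,0.11],"claw":2},{"offset":[0,0,8],"dr":[0,0,0.11],"claw":2},{"offset":[0,0,8],"dr":[0,0,0.11],"claw":2},{"offset":[0,0,8],"dr":[0,0,0.11],"claw":2}]'|egrep 'pos|gap'
python3 -c "
from h import *
need(*cl(0,68),45,83.8)"
```

```text
finger_gap: 31.4
eef_pos: [532.6, -25.5, 78.3]
finger_gap: 30.9
t49.0 at [532.6 -25.5  78.3] ang 83.8 q [-0.14  0.08  1.83 -0.01  1.23 -1.6 ] F [ 1.   0.3 -1. ] gap 30.9 | off [-0.34  0.28  3.32] dr [-0.009  0.001  0.   ]
```

```bash
python3 -m jog '[{"offset":[-0.35,0.2,1],"dr":[0,0,0],"claw":2},{"offset":[-0.35,0.2,3.3],"dr":[0,0,0],"claw":2},{"offset":[-0.35,0.2,3.3],"dr":[0,0,0],"claw":2},{"offset":[-0.35,0.2,3.3],"dr":[0,0,0],"claw":2},{"offset":[-0.35,0.2,3.3],"dr":[0,0,0],"claw":2},{"offset":[-0.35,0.2,3.3],"dr":[0,0,0],"claw":2}]'|egrep 'gap'
python3 -c "
from h import *
need(*cl(0,68),20,83.8)"
```

```text
finger_gap: 31.4
t49.5 at [536.8 -24.2  45.7] ang 83.8 q [-0.13  0.13  1.84 -0.01  1.17 -1.59] F [ 0.1 -0.3 -2.1] gap 31.4 | off [0.06 0.1  2.57] dr [-0.009  0.002  0.   ]
```

```bash
python3 -m jog '[{"offset":[0,0.05,1.5],"dr":[0,0,0],"claw":2},{"offset":[0,0.05,2.3],"dr":[0,0,0],"claw":2},{"offset":[0,0.05,2.65],"dr":[0,0,0],"claw":2},{"offset":[0,0.05,2.65],"dr":[0,0,0],"claw":2},{"offset":[0,0.05,2.65],"dr":[0,0,0],"claw":2}]'|egrep 'pos|force|gap'
python3 -m jog '[{"offset":[0,0,0],"dr":[0,0,0],"claw":3.5},{"offset":[0,0,0],"dr":[0,0,0],"claw":4.5},{"offset":[0,0,0],"dr":[0,0,0],"claw":4.5},{"offset":[0,0,-2],"dr":[0,0,0],"claw":4.5},{"offset":[0,0,-6],"dr":[0,0,0],"claw":4.5},{"offset":[0,0,-10],"dr":[0,0,0],"claw":4.5},{"offset":[0,0,-13],"dr":[0,0,0],"claw":4.5}]'|egrep 'pos|force|gap'
python3 -m jog '[{"offset":[2,4,-1],"dr":[0,0,0.1],"claw":4.5},{"offset":[4,8,-3],"dr":[0,0,0.2],"claw":4.5},{"offset":[8,22,-8],"dr":[0,0,1.57],"claw":4.5},{"offset":[8,22,-8],"dr":[0,0,1.57],"claw":4.5},{"offset":[8,22,-8],"dr":[0,0,1.57],"claw":4.5},{"offset":[8,22,-8],"dr":[0,0,1.57],"claw":4.5},{"offset":[8,22,-8],"dr":[0,0,1.57],"claw":4.5},{"offset":[8,22,-8],"dr":[0,0,1.57],"claw":4.5},{"offset":[8,22,-8],"dr":[0,0,1.57],"claw":4.5},{"offset":[8,22,-8],"dr":[0,0,1.57],"claw":4.5}]'|egrep 'pos|force|gap'
python3 - <<'E'
from h import *
need(438,-81,110,-6.2)
T,_=snap('top','t7.png');S,_=snap('side','s7.png')
cv2.imwrite('pics/c11.png',np.hstack([cv2.resize(T[160:280,350:470,::-1],(400,400),interpolation=cv2.INTER_CUBIC),cv2.resize(S[250:400,300:450,::-1],(400,400),interpolation=cv2.INTER_CUBIC)]))
E
```

```text
eef_pos: [535.9, -23.9, 19.0]
force: [-4.7, -0.2, 8.4]
finger_gap: 31.1
gripper_force: 61.3
eef_pos: [536.5, -22.8, 150.8]
force: [0.9, -0.8, 0.8]
finger_gap: 44.9
gripper_force: 0.0
eef_pos: [480.0, 206.0, 225.9]
force: [-0.2, -0.5, 0.2]
finger_gap: 44.9
gripper_force: 0.0
t51.3 at [480.  206.  225.9] ang 17.4 q [ 0.31 -0.07  1.71 -0.01  1.51  0.01] F [-0.2 -0.5  0.2] gap 44.9 | off [-26.03 -12.55  11.85] dr [-0.002  0.009  0.412]
```

View pics/c11.png

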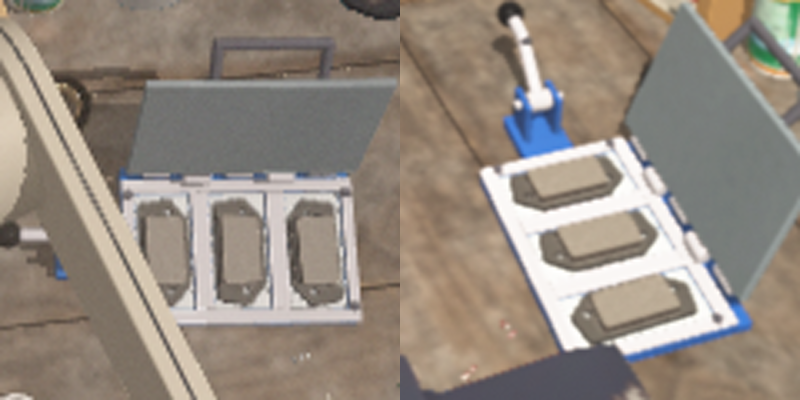

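All three fresh pads lie flat in their recesses: left crop (162,250), (240,245), (318,250). The lid leans back with its handle bar centred at left crop (272,43), and the lever is out. Next, the lid.

```bash
python3 - <<'E'
from h import *
print('handle',onz('top',431.6,172.9,170.5),cl(137.3,0))
x,y=cl(137.3,0); need(x,y,260,-6.2)
E
```

```text
handle [ 665.1553055  -103.38312509  170.5       ] [ 665.49692735 -105.82831154]
t51.4 at [480.1 205.5 225.8] ang 17.5 q [ 0.31 -0.07  1.71 -0.01  1.51  0.01] F [ 0.1  0.9 -0.3] gap 45.1 | off [-35.3    8.28  -3.16] dr [-0.002  0.009  0.414]
```

```bash
python3 -m jog '[{"offset":[-3,0.5,-3],"dr":[0,0,0.1],"claw":3.5},{"offset":[-35.3,8.3,-4],"dr":[0,0,0.414],"claw":3.5},{"offset":[-35.3,8.3,-4],"dr":[0,0,0.414],"claw":3.5},{"offset":[-35.3,8.3,-4],"dr":[0,0,0.414],"claw":3.5},{"offset":[-35.3,8.3,-4],"dr":[0,0,0.414],"claw":3.5},{"offset":[-35.3,8.3,-4],"dr":[0,0,0.414],"claw":3.5},{"offset":[-35.3,8.3,-4],"dr":[0,0,0.414],"claw":3.5},{"offset":[-35.3,8.3,-4],"dr":[0,0,0.414],"claw":3.5},{"offset":[-35.3,8.3,-4],"dr":[0,0,0.414],"claw":3.5},{"offset":[-35.3,8.3,-4],"dr":[0,0,0.414],"claw":3.5}]'|egrep 'pos'
python3 -m jog '[{"offset":[0,0,0],"dr":[0,0,0],"claw":3.5},{"offset":[0,0,0],"dr":[0,0,0],"claw":3.5},{"offset":[0,0,0],"dr":[0,0,0],"claw":3.5},{"offset":[0,0,0],"dr":[0,0,0],"claw":3.5}]'|egrep 'pos|gap'
python3 -c "
from h import *
x,y=cl(137.3,0); need(x,y,205,-6.2)"
```

```text
eef_pos: [668.0, -112.8, 265.7]
eef_pos: [666.2, -104.1, 269.0]
finger_gap: 35.2
t52.6 at [ 666.2 -104.1  269. ] ang -5.9 q [-0.23  0.32  1.2  -0.01  1.62 -0.12] F [ 0.7  0.7 -0.3] gap 35.2 | off [-0.12 -0.06  6.4 ] dr [0.001 0.009 0.005]
```

```bash
python3 -m jog '[{"offset":[-0.1,0,3],"dr":[0,0,0],"claw":3.5},{"offset":[-0.1,0,6],"dr":[0,0,0],"claw":3.5},{"offset":[-0.1,0,6.4],"dr":[0,0,0],"claw":3.5},{"offset":[-0.1,0,6.4],"dr":[0,0,0],"claw":3.5},{"offset":[-0.1,0,6.4],"dr":[0,0,0],"claw":3.5},{"offset":[-0.1,0,6.4],"dr":[0,0,0],"claw":3.5}]'|egrep 'pos'
python3 -c "
from h import *
x,y=cl(137.3,0); need(x,y,161,-6.2)"
```

```text
eef_pos: [667.4, -106.8, 207.2]
t53.1 at [ 667.4 -106.8  207.2] ang -6.0 q [-0.23  0.34  1.29 -0.01  1.51 -0.12] F [ 1.7 -0.4  0.5] gap 34.8 | off [ 0.12 -0.22  4.62] dr [0.004 0.009 0.003]
```

```bash
python3 -m jog '[{"offset":[0.1,-0.15,2],"dr":[0,0,0],"claw":3.5},{"offset":[0.1,-0.15,3.5],"dr":[0,0,0],"claw":3.5},{"offset":[0.1,-0.15,4.5],"dr":[0,0,0],"claw":3.5},{"offset":[0.1,-0.15,4.5],"dr":[0,0,0],"claw":3.5},{"offset":[0.1,-0.15,4.5],"dr":[0,0,0],"claw":3.5}]'|egrep 'pos|for|gap'
python3 -m jog '[{"offset":[0,0,0],"dr":[0,0,0],"claw":2},{"offset":[0,0,0],"dr":[0,0,0],"claw":0.3},{"offset":[0,0,0],"dr":[0,0,0],"claw":0.3},{"offset":[0,0,0],"dr":[0,0,0],"claw":0.3},{"offset":[0,0,0],"dr":[0,0,0],"claw":0.3}]'|egrep 'pos|for|gap'
```

```text
eef_pos: [665.1, -106.3, 160.1]
force: [0.5, -0.0, 0.1]
finger_gap: 34.9
gripper_force: 0.0
eef_pos: [666.2, -106.5, 161.2]
force: [3.4, 0.4, 5.4]
finger_gap: 7.9
gripper_force: 58.9
```

```bash
python3 -m jog '[{"offset":[0,-1,-0.45],"dr":[0,0,0],"claw":0.3},{"offset":[0,-2.25,-0.95],"dr":[0,0,0],"claw":0.3},{"offset":[0,-3.6,-1.3],"dr":[0,0,0],"claw":0.3},{"offset":[0,-4.95,-1.55],"dr":[0,0,0],"claw":0.3},{"offset":[0,-6.3,-1.7],"dr":[0,0,0],"claw":0.3},{"offset":[0,-7.7,-1.7],"dr":[0,0,0],"claw":0.3},{"offset":[0,-9.05,-1.6],"dr":[0,0,0],"claw":0.3}]'|egrep 'pos|for|gap'
python3 -m jog '[{"offset":[0,-1.35,0.2],"dr":[0,0,0],"claw":0.3},{"offset":[0,-2.7,0.55],"dr":[0,0,0],"claw":0.3},{"offset":[0,-4,1.05],"dr":[0,0,0],"claw":0.3},{"offset":[0,-5.25,1.6],"dr":[0,0,0],"claw":0.3},{"offset":[0,-6.45,2.25],"dr":[0,0,0],"claw":0.3},{"offset":[0,-7.55,3.05],"dr":[0,0,0],"claw":0.3},{"offset":[0,-8.6,3.95],"dr":[0,0,0],"claw":0.3}]'|egrep 'pos|for|gap'
```

```text
eef_pos: [576.0, -97.4, 177.9]
force: [1.7, -0.0, 11.3]
finger_gap: 7.1
gripper_force: 61.6
eef_pos: [489.2, -88.3, 136.7]
force: [0.4, -2.1, 1.7]
finger_gap: 7.4
gripper_force: 62.0
```

```bash
python3 -m jog '[{"offset":[0,-1,0.95],"dr":[0,0,0],"claw":0.3},{"offset":[0,-1.9,2],"dr":[0,0,0],"claw":0.3},{"offset":[0,-2.7,3.1],"dr":[0,0,0],"claw":0.3},{"offset":[0,-3.35,4.3],"dr":[0,0,0],"claw":0.3},{"offset":[0,-3.95,5.55],"dr":[0,0,0],"claw":0.3},{"offset":[0,-4.45,6.85],"dr":[0,0,0],"claw":0.3},{"offset":[0,-4.8,8.15],"dr":[0,0,0],"claw":0.3},{"offset":[0,-5.05,9.5],"dr":[0,0,0],"claw":0.3},{"offset":[0,-5.05,9.6],"dr":[0,0,0],"claw":0.3},{"offset":[0,-5.05,9.6],"dr":[0,0,0],"claw":0.3}]'|egrep 'pos|for|gap'
```

```text
eef_pos: [440.5, -83.3, 41.3]
force: [1.5, 3.1, 6.7]
finger_gap: 7.0
gripper_force: 65.7
```

The lid is down (TCP at the shut-handle pose). I'll release it and locate the knob from the saved views.

```bash
python3 -m jog '[{"offset":[0,0,0],"dr":[0,0,0],"claw":2.5},{"offset":[0,0,0],"dr":[0,0,0],"claw":4},{"offset":[0,0,-3],"dr":[0,0,0],"claw":4},{"offset":[0,0,-7],"dr":[0,0,0],"claw":4},{"offset":[0,0,-11],"dr":[0,0,0],"claw":4.5},{"offset":[0,0,-14],"dr":[0,0,0],"claw":5}]'|egrep 'pos|for|gap'
python3 - <<'E'
from h import *
need(*cl(0,214),140,-6.2)
T=cv2.imread('pics/t4.png');S,_=snap('side','s8.png')
hs=cv2.cvtColor(S,cv2.COLOR_RGB2HSV).astype(int)
q=big(hs[...,2]<85,(326,240,358,270)); print(q.sum(),cen(q),onz('side',*cen(q),86.7),onz('top',352.4,230.5,86.7),tri(352.4,230.5,*cen(q)),cl(0,214))
# lid check: grey lid rectangle from the side view at z=34
m=big((hs[...,1]<20)&(hs[...,2]>150)&(hs[...,2]<215),(325,290,432,385)); print('lid',wrect('side',m,34))
E
```

```text
eef_pos: [439.1, -82.2, 182.6]
force: [-0.1, -0.7, -0.2]
finger_gap: 50.0
gripper_force: 0.0
t56.4 at [439.1 -82.2 182.6] ang -6.1 q [-0.29 -0.27  1.96 -0.01  1.45 -0.19] F [-0.1 -0.7 -0.2] gap 50.0 | off [21.51  9.08  4.07] dr [0.001 0.009 0.003]
868 (340.56912442396316, 253.7983870967742) [553.53310334 124.23314738  86.7       ] [548.08565753 121.0699517   86.7       ] (array([549.5, 120.8,  89.7]), 4.2) [552.11186212 121.74830629]
lid [524.3 -94.9 213.  135.4  84.4]
```

```bash
python3 -m jog '[{"offset":[4,1.7,0],"dr":[0,0,0],"claw":5.5},{"offset":[8,3.4,0],"dr":[0,0,0],"claw":5.5},{"offset":[12,5.1,0],"dr":[0,0,0],"claw":5.5},{"offset":[16,6.8,0],"dr":[0,0,0],"claw":5.5},{"offset":[20,8.4,2],"dr":[0,0,0],"claw":5.5},{"offset":[21.5,9.1,4],"dr":[0,0,0],"claw":5.5},{"offset":[21.5,9.1,4],"dr":[0,0,0],"claw":5.5},{"offset":[21.5,9.1,4],"dr":[0,0,0],"claw":5.5},{"offset":[21.5,9.1,4],"dr":[0,0,0],"claw":5.5}]'|egrep 'pos|for|gap'
python3 - <<'E'
from h import *
need(*cl(0,214),66,-6.2)
E
```

```text
eef_pos: [551.5, 121.3, 137.2]
force: [-0.0, -0.2, 0.4]
finger_gap: 54.9
gripper_force: 0.0
t57.2 at [551.5 121.3 137.2] ang -6.0 q [ 0.13  0.1   1.69 -0.01  1.35  0.24] F [-0.  -0.2  0.4] gap 54.9 | off [0.12 0.07 7.12] dr [-0.002  0.01   0.003]
```

```bash
python3 -m jog '[{"offset":[0.1,0,3],"dr":[0,0,0],"claw":5.5},{"offset":[0.1,0,5.5],"dr":[0,0,0],"claw":5},{"offset":[0.1,0,7],"dr":[0,0,0],"claw":5},{"offset":[0.1,0,7],"dr":[0,0,0],"claw":5},{"offset":[0.1,0,7],"dr":[0,0,0],"claw":5}]'|egrep 'pos|for|gap'
python3 -m jog '[{"offset":[0,0,0],"dr":[0,0,0],"claw":3},{"offset":[0,0,0],"dr":[0,0,0],"claw":1},{"offset":[0,0,0],"dr":[0,0,0],"claw":1},{"offset":[0,0,0],"dr":[0,0,0],"claw":1},{"offset":[0,0,0],"dr":[0,0,0],"claw":1}]'|egrep 'pos|for|gap'
```

```text
eef_pos: [552.1, 120.9, 68.6]
force: [-0.2, -0.5, 0.8]
finger_gap: 49.6
gripper_force: 0.0
eef_pos: [551.7, 122.1, 70.6]
force: [-14.5, -1.4, 16.3]
finger_gap: 20.8
gripper_force: 58.0
```

```bash
python3 -m jog '[{"offset":[-0.4,0,-0.6],"dr":[0,0,0],"claw":1},{"offset":[-0.8,0,-1.2],"dr":[0,0,0],"claw":1},{"offset":[-1.3,0,-1.8],"dr":[0,0,0],"claw":1},{"offset":[-1.85,0,-2.3],"dr":[0,0,0],"claw":1},{"offset":[-2.4,0,-2.75],"dr":[0,0,0],"claw":1},{"offset":[-2.4,0,-2.75],"dr":[0,0,0],"claw":1}]'|egrep 'pos|for|gap'
python3 -m jog '[{"offset":[-0.45,0,-0.4],"dr":[0,0.087,0],"claw":1},{"offset":[-0.9,0,-0.8],"dr":[0,0.175,0],"claw":1},{"offset":[-1.4,0,-1.15],"dr":[0,0.262,0],"claw":1},{"offset":[-1.95,0,-1.4],"dr":[0,0.349,0],"claw":1},{"offset":[-2.5,0,-1.65],"dr":[0,0.436,0],"claw":1}]'| egrep 'pos|for|gap'
```

```text
eef_pos: [548.4, 94.5, 94.6]
force: [-1.4, -12.3, -15.6]
finger_gap: 19.9
gripper_force: 60.1
eef_pos: [547.6, 72.0, 113.0]
force: [-0.5, -0.5, -0.1]
finger_gap: 10.0
gripper_force: 0.0
```

It slipped off the top of the knob, so I'll grip lower and tilt from the start.

```bash
python3 -m jog '[{"offset":[0,0,-3],"dr":[0,0,0],"claw":4},{"offset":[0,0,-7],"dr":[0,0,0],"claw":5},{"offset":[0,0,-7],"dr":[0,-0.12,0],"claw":5},{"offset":[0,0,-7],"dr":[0,-0.24,0],"claw":5},{"offset":[0,0,-7],"dr":[0,-0.36,0],"claw":5},{"offset":[0,0,-7],"dr":[0,-0.436,0],"claw":5},{"offset":[0,0,-7],"dr":[0,-0.436,0],"claw":5},{"offset":[0,0,-7],"dr":[0,-0.436,0],"claw":5}]'|egrep 'pos|for|gap'
python3 - <<'E'
from h import *
need(*cl(0,214),125,-6.2)
S,_=snap('side','s9.png')
hs=cv2.cvtColor(S,cv2.COLOR_RGB2HSV).astype(int)
m=np.zeros((480,640),np.uint8);m[235:320,320:380]=(hs[...,2]<85)[235:320,320:380]
k,l,st,c=cv2.connectedComponentsWithStats(m)
for i in range(1,k):
    if st[i,4]>25: print(st[i],c[i],onz('side',*c[i],86.7))
E
```

```text
eef_pos: [544.9, 46.0, 177.4]
force: [0.9, -0.1, -0.8]
finger_gap: 50.1
gripper_force: 0.0
t59.6 at [544.9  46.  177.4] ang -5.9 q [-0.    0.02  1.71 -0.01  1.42  0.1 ] F [ 0.9 -0.1 -0.8] gap 50.1 | off [ 7.65 -0.08  5.19] dr [0.002 0.007 0.005]
[333 235   9   9  54] [338.16666667 239.51851852] [573.41083696 179.08460273  86.7       ]
[347 235  12   7  36] [351.13888889 236.63888889] [608.70422212 177.11788997  86.7       ]
[336 250  11  11  71] [340.32394366 254.04225352] [552.57806516 123.60891046  86.7       ]
```

```bash
python3 -m jog '[{"offset":[4,0,0],"dr":[0,0,0],"claw":5},{"offset":[7.7,0,1],"dr":[0,0,0],"claw":5},{"offset":[7.7,0,4],"dr":[0,0,0],"claw":5},{"offset":[7.7,0,5],"dr":[0,0,0],"claw":5},{"offset":[7.7,0,5],"dr":[0,0,0],"claw":5},{"offset":[7.7,0,5],"dr":[0,0,0],"claw":5}]'|egrep 'pos|for|gap'
python3 - <<'E'
from h import *
need(*cl(0,215),60,-6.2)
d=26;r=84.4
def tcp(phi,t):
    p,t=np.radians([phi,t]); return np.array([-r*np.cos(p)+d*np.sin(t), r*np.sin(p)-d*np.cos(t)])
ph=[151.2-5*i for i in range(17)]; ta=[0.7*5*i for i in range(17)]
for s in (0,4,8,12):
    t0=np.radians(ta[s]); o=tcp(ph[s],ta[s])
    for i in range(s+1,s+5):
        v=tcp(ph[i],ta[i])-o; print(round(ph[i]-13.7),'X',round((v@[np.cos(t0),np.sin(t0)])/10,2),'Z',round((v@[np.sin(t0),-np.cos(t0)])/10,2),'dr',round(np.radians(ta[i]-ta[s]),3))
E
```

```text
eef_pos: [551.5, 119.3, 124.7]
force: [0.7, 0.8, 0.7]
finger_gap: 49.9
gripper_force: 0.0
t60.2 at [551.5 119.3 124.7] ang -6.2 q [ 0.13  0.12  1.7  -0.01  1.33  0.24] F [0.7 0.8 0.7] gap 49.9 | off [0.41 0.05 6.47] dr [-0.003  0.009  0.001]
132 X -0.22 Z -0.63 dr 0.061
127 X -0.5 Z -1.24 dr 0.122
122 X -0.83 Z -1.82 dr 0.183
117 X -1.21 Z -2.36 dr 0.244
112 X -0.29 Z -0.59 dr 0.061
107 X -0.62 Z -1.15 dr 0.122
102 X -1.01 Z -1.67 dr 0.183
97 X -1.44 Z -2.16 dr 0.244
92 X -0.35 Z -0.54 dr 0.061
87 X -0.74 Z -1.05 dr 0.122
82 X -1.17 Z -1.51 dr 0.183
77 X -1.64 Z -1.93 dr 0.244
72 X -0.4 Z -0.48 dr 0.061
67 X -0.84 Z -0.93 dr 0.122
62 X -1.32 Z -1.33 dr 0.183
57 X -1.82 Z -1.68 dr 0.244
```

```bash
python3 -m jog '[{"offset":[0.35,0,3],"dr":[0,0,0],"claw":5},{"offset":[0.35,0,5.5],"dr":[0,0,0],"claw":5},{"offset":[0.35,0,6.5],"dr":[0,0,0],"claw":5},{"offset":[0.35,0,6.7],"dr":[0,0,0],"claw":5},{"offset":[0.35,0,6.7],"dr":[0,0,0],"claw":5},{"offset":[0.35,0,6.7],"dr":[0,0,0],"claw":5}]'|egrep 'pos|for|gap'
python3 -m jog '[{"offset":[0,0,0],"dr":[0,0,0],"claw":3},{"offset":[0,0,0],"dr":[0,0,0],"claw":1},{"offset":[0,0,0],"dr":[0,0,0],"claw":1},{"offset":[0,0,0],"dr":[0,0,0],"claw":1},{"offset":[0,0,0],"dr":[0,0,0],"claw":1}]'|egrep 'pos|for|gap'
python3 -m jog '[{"offset":[-0.2,0,-0.65],"dr":[0,0.061,0],"claw":1},{"offset":[-0.5,0,-1.25],"dr":[0,0.122,0],"claw":1},{"offset":[-0.8,0,-1.8],"dr":[0,0.183,0],"claw":1},{"offset":[-1.2,0,-2.35],"dr":[0,0.244,0],"claw":1},{"offset":[-1.2,0,-2.35],"dr":[0,0.244,0],"claw":1}]'|egrep 'pos|for|gap'
```

```text
eef_pos: [553.9, 123.6, 60.4]
force: [0.6, 0.7, 0.8]
finger_gap: 49.6
gripper_force: 0.0
eef_pos: [551.8, 124.3, 60.3]
force: [-11.4, 0.3, 14.8]
finger_gap: 21.3
gripper_force: 57.9
eef_pos: [550.7, 113.1, 84.0]
force: [-7.8, 11.2, 8.5]
finger_gap: 21.2
gripper_force: 59.6
```

```bash
python3 -m jog '[{"offset":[-0.3,0,-0.6],"dr":[0,0.061,0],"claw":1},{"offset":[-0.6,0,-1.15],"dr":[0,0.122,0],"claw":1},{"offset":[-1.0,0,-1.7],"dr":[0,0.183,0],"claw":1},{"offset":[-1.45,0,-2.15],"dr":[0,0.244,0],"claw":1}]'|egrep 'pos|for|gap'
python3 -m jog '[{"offset":[-0.35,0,-0.55],"dr":[0,0.061,0],"claw":1},{"offset":[-0.75,0,-1.05],"dr":[0,0.122,0],"claw":1},{"offset":[-1.15,0,-1.5],"dr":[0,0.183,0],"claw":1},{"offset":[-1.65,0,-1.95],"dr":[0,0.244,0],"claw":1}]'|egrep 'pos|for|gap'
python3 -m jog '[{"offset":[-0.4,0,-0.5],"dr":[0,0.061,0],"claw":1},{"offset":[-0.85,0,-0.95],"dr":[0,0.122,0],"claw":1},{"offset":[-1.3,0,-1.35],"dr":[0,0.183,0],"claw":1},{"offset":[-1.8,0,-1.7],"dr":[0,0.244,0],"claw":1}]'|egrep 'pos|for|gap'
```

```text
eef_pos: [549.0, 95.2, 101.9]
force: [-8.2, 7.9, 5.7]
finger_gap: 20.5
gripper_force: 60.0
eef_pos: [546.6, 70.7, 111.8]
force: [-10.2, 5.3, 19.9]
finger_gap: 21.0
gripper_force: 60.6
eef_pos: [544.0, 45.2, 113.4]
force: [-11.3, -3.8, 25.0]
finger_gap: 21.3
gripper_force: 61.4
```

```bash
python3 -m jog '[{"offset":[0,0,0],"dr":[0,0,0],"claw":4},{"offset":[0.5,0,-4],"dr":[0,0,0],"claw":6},{"offset":[1,0,-8],"dr":[0,0,0],"claw":6},{"offset":[2,0,-12],"dr":[0,0,0],"claw":6},{"offset":[5,0,-15],"dr":[0,0,0],"claw":6},{"offset":[9,0,-15],"dr":[0,0,0],"claw":6},{"offset":[9,0,-15],"dr":[0,0,0],"claw":6},{"offset":[9,0,-15],"dr":[0,0,0],"claw":6}]'|egrep 'pos|for|gap'
python3 - <<'E'
from h import *
S,_=snap('side','s10.png');T,_=snap('top','t10.png')
need(480,150,250,-6.2)
for n,I,b in(('side',S,(320,235,390,320)),('top',T,(335,215,425,245))):
    h=cv2.cvtColor(I,cv2.COLOR_RGB2HSV).astype(int); x0,y0,x1,y1=b
    m=np.zeros((480,640),np.uint8);m[y0:y1,x0:x1]=(h[...,2]<85)[y0:y1,x0:x1]
    k,l,st,c=cv2.connectedComponentsWithStats(m)
    for i in range(1,k):
        if st[i,4]>20: print(n,st[i],c[i],onz(n,*c[i],66))
E
```

```text
eef_pos: [537.8, -27.0, 272.4]
force: [-0.5, 1.0, -0.5]
finger_gap: 60.1
gripper_force: 0.0
t63.3 at [536.4 -26.6 269.1] ang -6.0 q [-0.66  0.22  1.61  0.81  1.84 -0.55] F [-0.1 -0.  -0.5] gap 60.1 | off [ 8.09 -7.46 15.04] dr [-0.001 -0.965  0.003]
side [ 320  262   70   40 1160] [358.72327586 280.07068966] [560.99687698  42.50775872  66.        ]
side [320 296  24  17 207] [328.53140097 304.02415459] [464.34781098  -1.50329895  66.        ]
top [401 226   9   8  54] [404.64814815 229.81481481] [538.52748881 -30.61359722  66.        ]
```

```bash
python3 -m jog '[{"offset":[3,-2,2],"dr":[0,-0.1,0],"claw":6},{"offset":[8,-7.5,10],"dr":[0,-0.965,0],"claw":6},{"offset":[8,-7.5,10],"dr":[0,-0.965,0],"claw":6},{"offset":[8,-7.5,10],"dr":[0,-0.965,0],"claw":6},{"offset":[8,-7.5,10],"dr":[0,-0.965,0],"claw":6},{"offset":[8,-7.5,10],"dr":[0,-0.965,0],"claw":6},{"offset":[8,-7.5,10],"dr":[0,-0.965,0],"claw":6},{"offset":[8,-7.5,10],"dr":[0,-0.965,0],"claw":6},{"offset":[8,-7.5,10],"dr":[0,-0.965,0],"claw":6},{"offset":[8,-7.5,10],"dr":[0,-0.965,0],"claw":6}]'|egrep 'pos'
python3 -m jog '[{"offset":[4,0,0],"dr":[0,0,0],"claw":6},{"offset":[25,-5,0],"dr":[0,0,0],"claw":6},{"offset":[25,-5,0],"dr":[0,0,0],"claw":6},{"offset":[25,-5,0],"dr":[0,0,0],"claw":6},{"offset":[25,-5,0],"dr":[0,0,0],"claw":6},{"offset":[25,-5,0],"dr":[0,0,0],"claw":6},{"offset":[25,-5,0],"dr":[0,0,0],"claw":6},{"offset":[25,-5,0],"dr":[0,0,0],"claw":6}]'|egrep 'pos'
python3 - <<'E'
from h import *
S,_=snap('side','s11.png');T,_=snap('top','t11.png')
for nm,a,b in(('start',np.load('top0.npz')['im'],np.load('side0.npz')['im']),('now',T,S)):
    ht=cv2.cvtColor(a,cv2.COLOR_RGB2HSV).astype(int);hs=cv2.cvtColor(b,cv2.COLOR_RGB2HSV).astype(int)
    m=big(ht[...,2]<85,(395,222,415,242));q=big(hs[...,2]<85,(352,290,376,316)); print(nm,m.sum(),q.sum(),cen(m),cen(q),tri(*cen(m),*cen(q)))
    q=big((hs[...,1]<20)&(hs[...,2]>150)&(hs[...,2]<215),(325,290,432,385)); print('lid',wrect('side',q,34))
    for n,h in(('top',ht),('side',hs)):
        for w,c,bx in(('bear',(0,60,185,256),(345,277,366,298) if n=='top' else (270,285,294,305)),('tape',(0,256,0,75),(357,180,380,203) if n=='top' else (388,270,414,294))):
            r=big((h[...,1]<c[1])&(h[...,2]>=c[2])&(h[...,2]<c[3]),bx); print(n,w,r.sum(),np.round(cen(r),1))
need(480,150,250,-6.2)
E
```

```text
eef_pos: [474.6, 110.2, 276.8]
eef_pos: [451.5, 362.7, 276.8]
start 47 78 (405.5744680851064, 231.04255319148936) (365.4102564102564, 304.5769230769231) (array([536.2, -33.5,  64.6]), 2.6)
lid [524.3 -94.8 212.6 134.7  84.3]Traceback (most recent call last):
  File "<stdin>", line 9, in <module>
  File "h.py", line 35, in big
    k,l,s,c=cv2.connectedComponentsWithStats(z); i=1+np.argmax(s[1:,4]); return (l==i).astype(np.uint8)
                                                     ~~~~~~~~~^^^^^^^^^
    return _wrapfunc(a, 'argmax', axis=axis, out=out, **kwds)
    return bound(*args, **kwds)
ValueError: attempt to get argmax of an empty sequence
```

```bash
python3 - <<'E'
from h import *
T=cv2.imread('pics/t11.png')[:,:,::-1];S=cv2.imread('pics/s11.png')[:,:,::-1]
ht=cv2.cvtColor(T,cv2.COLOR_RGB2HSV).astype(int);hs=cv2.cvtColor(S,cv2.COLOR_RGB2HSV).astype(int)
m=big(ht[...,2]<85,(395,222,415,242));q=big(hs[...,2]<85,(352,290,376,316)); print('now',m.sum(),q.sum(),cen(m),cen(q),tri(*cen(m),*cen(q)))
q=big((hs[...,1]<20)&(hs[...,2]>150)&(hs[...,2]<215),(325,290,432,385)); print('lid',wrect('side',q,34))
g=lambda a:cv2.cvtColor(np.ascontiguousarray(a),cv2.COLOR_RGB2GRAY)
for n,a,b in(('top',np.load('top0.npz')['im'],T),('side',np.load('side0.npz')['im'],S)):
    for w,(u,v) in(('bear',(355,287) if n=='top' else (282,295)),('tape',(368,191) if n=='top' else (401,282))):
        t=g(a)[v-13:v+14,u-13:u+14]; s=g(b)[v-23:v+24,u-23:u+24]
        _,mx,_,p=cv2.minMaxLoc(cv2.matchTemplate(s,t,5)); print(n,w,round(mx,2),p[0]-10,p[1]-10)
E
```

```text
now 48 78 (405.625, 230.97916666666666) (365.4102564102564, 304.5769230769231) (array([536.3, -33.6,  64.7]), 2.4)
lid [524.3 -94.8 212.6 134.7  84.3]
top bear 0.78 0 0
top tape 1.0 0 0
side bear 1.0 0 0
side tape 1.0 0 0
```

The knob and lid are back at their starting shut and clamped pixels, the bystanders haven't moved, and the arm is clear.

```bash
python3 -c "
from bench import manip
print(manip.state()['time_s']); print(manip.job_done())"
```

```text
64.8667
the job is handed in; nothing more can be done
None
```

I handed the job in at 64.9 s, before any verdict came back: both finished pads are in the tray, the three fresh pads were seen flat in their recesses before the lid closed, the lid is shut with the lever down on it, and the tape roll and bearing have not moved.

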